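# Pack the breakfast box: stone lowest, steel lid, cork on top

## Robot

A 7-joint arm with a two-finger parallel gripper is mounted at the origin on the work surface. World frame = base frame: x ahead of the robot, y to its left, z up, the work surface at z = 0. Lengths are in m, angles in rad, forces in N, time in s.
With the tool pointing down it reaches from about 0.4 to 0.85 m from the base axis. Payload 4.5 kg.
Tool frame: the origin (TCP) lies on the centre line of the jaws, within the pads' length; the fingertips stand 11 mm ahead of it and the grasp point (between the pads) lies 8 mm behind it; z points along the fingers, x is the direction in which the jaws open and shut, and the axes are right-handed (so a half turn about z gives the same grasp; the last joint's range is limited). The gripper opens to 88 mm and grips with 3 to 60 N. Pads are 18 mm wide; open, the fingers measure 123 mm over their backs; the gripper's body (75 mm by 187 mm) begins 45 mm behind the grasp point.
Start: joints at [-1.106, 0.689, -0.195, 1.565, 0.157, 0.902, -0.215], TCP at [0.261, 0.568, 0.25] pointing down, gripper open.
Joint ranges: [-3.01, 3.01], [-0.46, 2.08], [-1.47, 1.51], [0.13, 2.56], [-1, 4.14], [0.04, 2.09], [-2.66, 2.66]. Speed limits (rad/s): [2.57, 2.57, 3.14, 3.14, 3.14, 3.14, 3.14].

## Interface

Orientations are given as a unit quaternion [x, y, z, w].
In Python, from plant import r, vision, order, nets gives the robot as it stands.
- The arm moves only by the tool send_rows, never from a script. Its argument "series" is a list of rows, each an object with "delta_pos": the shift along the tool's x, y, z in cm, a list of three; "turn": the turn about the tool's z in degrees; "jaw": the closure, from 0 (fully open) to 1 (shut). In form: [{"delta_pos": [x, y, z], "turn": turn, "jaw": jaw}, ...]. A call has 1 to 8 rows; each row is the pose to reach, as a shift and turn from the pose commanded when the call began, along the tool's axes at that moment; what a row does not reach only later rows make up. A row lasts 1/12 s, in which the tool goes at most 41.7 mm and 7.16 degrees, less where a joint would pass 70% of its speed; a pose out of reach is approached as far as the arm can. A call with a gripper value outside its range is refused whole. The fingers move at their own pace and stop on an object; "force" is the grip in N (left out, the last holds). Time passes only in rows, so rows that repeat a pose let the fingers close. It gives the time, the measured TCP pose, the force and the opening at its end, in the units of the state.
- r.get_state(): the state, without advancing time (a new reading comes with each control period).
- vision.snapshot(name): name is "side" or "top"; returns the picture (400x640x3 uint8, blue, green, red); there is no depth.
- vision.camera_params(name): a dict with "intrinsics" (3x3 intrinsics, pixels), "extrinsics" (4x4, takes a point from world to camera coordinates). Camera axes: x right, y down, z forward; pixel columns grow to the right and rows downward; lengths in m; the calibration is good to about 2 mm. A picture is of the moment at which its call begins. camera_params takes no time and is no camera call.
- order.finish_job(): hands the job in, once; it reports no verdict.
Trained networks look in the newest picture that a camera, given by its name, has taken for a name from the list of things; names that differ only in an ending like _2 or _b are one class to them, and where a whole thing is asked for, a point or a joint stands for the part that bears it (a point fixed in the world has none). Each returns a list of dicts, best first, with "score" (0 to 1); they miss things now and then, are a little off and sometimes report something else, mostly with a low value. They report only what shows in the picture. A call takes as long as a camera call. They do not tell look-alikes from the thing itself.
- nets.boxes_of(camera, label): "location" ([row, column] as shares, 0 to 1, of the picture: columns of its width, rows of its height, amid what is visible of it).
- nets.trace(camera, label): "region" (400x640 bool, what is visible of it) and "location" ([row, column] as shares, 0 to 1, of the picture: columns of its width, rows of its height, amid what is visible of it).
The state is a dict: "clock": time; "q": joint angles; "qd": joint speeds; "joint_torque": joint torques, N m; "tool_pos": TCP position; "eef_rot": TCP orientation; "contact_force": force on the tool from outside, world axes, zero at the start; "moment": the same for the moment, N m; "opening": opening from 0.0 (shut) to 1.0 (fully open).
Only numpy, scipy, OpenCV 4.12 (cv2) and the standard library are available. Lean on these libraries where they do the work, as an engineer would, in place of code of your own. Each camera call takes 0.05 s, during which the arm holds its last target.

## Task

Pack the three-sided oak box on the shelf with the heaviest thing lowest and the lightest on top: slide the grey soapstone slab along the shelf, without lifting it, through the open side of the box until it is against the back wall, then set the steel lid flat on the middle of the stone, and last lay the cork mat flat on the middle of the lid with its long side along the lid's. Set the lid and the cork down rather than dropping them, and leave the egg cooker, the pepper mill and the tray of egg cups where they are.

Things in the scene. Friction and masses are not known exactly. Their poses are not given: they have to be found in the camera images.
- shelf: low oak shelf, fixed; its flat top is 90 mm above its origin (which lies on the counter) and spans x -120 to +180 mm, y -450 to +310 mm in its own frame. The box, slab, lid, cork mat, cooker and mill all stand on it; its yaw is within about 0.1 rad of the world's
- crate: the box: three-sided, of oak, fixed on the shelf: back wall at its -y end, side walls at -x and +x, no wall at its +y end and no floor or sill of its own (the shelf top runs in level). Inside 134 mm wide (x) and 140 mm deep (y, from the back wall's inner face at y = -70 mm to the open mouth at y = +70 mm); walls 12 mm thick, 50 mm high. Origin: centre of the inside, on the shelf top; yaw within about 0.2 rad of the world's
- slab_center (a point): grey soapstone slab, about 0.85 kg, 110 mm (its x) by 130 mm (its y) by 20 mm thick, plain and too wide to grasp; it slides with a few newtons. The point is its centre, 10 mm above the shelf. It starts in front of the box's mouth (+y side), shifted to +x from the box's centre line and turned a little; it goes in with its 110 mm side across the box. Fully home its centre is at y = -5 mm in the box's frame
- lid_center (a point): rectangular stainless steel lid, 0.2 kg, 100 mm (its x) by 64 mm (its y) by 18 mm high, flat top, lying loose on the shelf's left (+y) end; steel lid and cork mat may change places. The point is its centre, 9 mm above what it lies on
- cork_center (a point): cork mat, 0.02 kg, 84 mm (its x) by 54 mm (its y) by 12 mm thick, lying loose on the shelf's left (+y) end. The point is its centre, 6 mm above what it lies on
- cooker: bystander: black and grey egg cooker, 120 mm across, 112 mm high, on the shelf's right (-y) end beyond the box. Origin: centre of its underside
- mill: bystander: glass pepper mill with a steel cap, 52 mm across, 113 mm high, on the shelf's right (-y) end beyond the box. Origin: centre of its underside
- tray_front (a point): bystander: middle of the front board of the pull-out tray (330 mm wide, 49 mm high) that stands partly out under the shelf's near (-x) edge, with four white egg cups 62 mm high above the counter in it; lower than the shelf top
Mind the look-alikes: they are no part of the job. Leave any blue or turquoise look-alike of the part that bears lid_center alone.

How it is judged:
By the outcome, as a careful person would: the job done as asked, in the order asked, and still so for the second after the job is handed in, with the robot touching nothing.
It also fails if it takes over 72 s, if anything falls off the work surface, if the arm or the gripper's body presses on something with over 40 N, if the wrist force passes 120 N, or if a joint passes its speed limit or range.

## Working session

There is one attempt and no reset: what is moved stays moved. The work goes in short steps, Python scripts to look and compute and a tool call to move; the robot and the scene stay as the last step left them, time stands still between calls to the robot, and variables do not carry over. Pictures are saved under pics/ and viewed, and the job is handed in when it is done.

Besides the shell and the picture viewer there is one more tool, called as a command line: name --argument value ..., lists and objects as JSON in quotes. send_rows: Moves the arm, as the interface text tells. Its arguments: {"type":"object","properties":{"series":{"type":"array"},"force":{"type":"number"}},"required":["series"]}

```bash
ls; mkdir -p pics
python3 - <<'E'
from plant import r, vision, order, nets
import cv2
print(r.get_state())
for n in ("side","top"):
    im=vision.snapshot(n); cv2.imwrite(f"pics/{n}0.png",im)
    print(n,vision.camera_params(n))
E
```

```text
pics
{'clock': 0.0, 'q': array([-1.10620504,  0.68997868, -0.19447076,  1.56635084,  0.15730692,
        0.90247999, -0.21506966]), 'qd': array([ 0.00115134,  0.00104425, -0.00031884,  0.00068369,  0.00270445,
       -0.0003537 ,  0.00013507]), 'joint_torque': array([ 4.04910315e-04, -5.27561581e+01, -1.26667667e+00, -1.53423375e+01,
       -5.26672311e-02,  6.69958186e-03,  1.66328732e-04]), 'tool_pos': array([0.26080466, 0.56731183, 0.24891041]), 'eef_rot': array([ 8.41875920e-01,  5.39670362e-01, -7.22115934e-04,  5.60051919e-04]), 'contact_force': array([ 0.12306463, -0.21732097, -0.26761684]), 'moment': array([ 0.00274271, -0.03751708,  0.00309805]), 'opening': 0.9999011304115235}
side {'intrinsics': array([[499.84840337,   0.        , 317.73231225],
       [  0.        , 499.84840337, 198.62752758],
       [  0.        ,   0.        ,   1.        ]]), 'extrinsics': array([[ 0.8934418 , -0.4490384 , -0.01123678, -0.56357557],
       [-0.25641935, -0.48933313, -0.83354796,  0.24967793],
       [ 0.36879652,  0.74760792, -0.55233281,  1.01850018],
       [ 0.        ,  0.        ,  0.        ,  1.        ]])}
top {'intrinsics': array([[409.09112245,   0.        , 323.67371202],
       [  0.        , 409.09112245, 197.59089173],
       [  0.        ,   0.        ,   1.        ]]), 'extrinsics': array([[-0.01642108, -0.99949813, -0.02708957,  0.05044883],
       [-0.99859999,  0.0177568 , -0.04982724,  0.62158797],
       [ 0.05028325,  0.02623343, -0.99839041,  1.07027205],
       [ 0.        ,  0.        ,  0.        ,  1.        ]])}
```

View pics/top0.png

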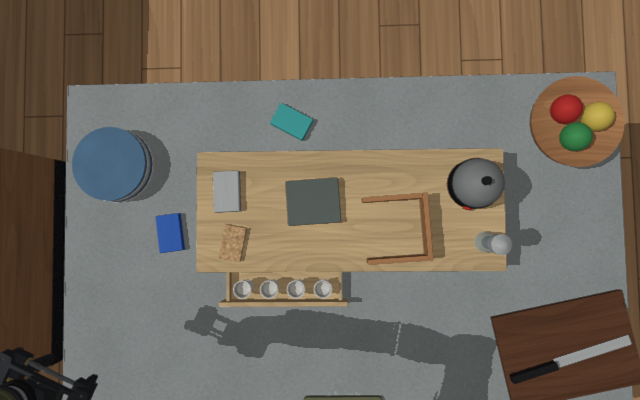

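View pics/side0.png

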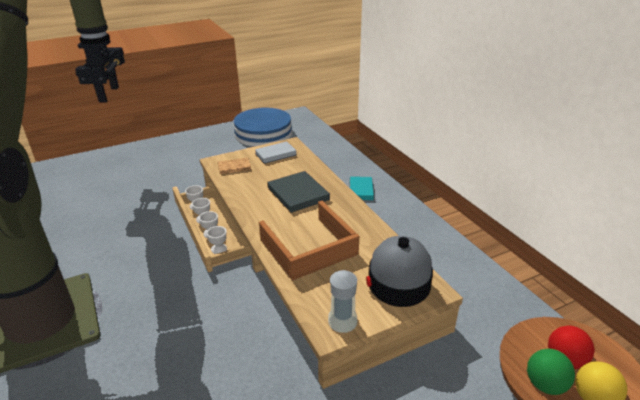

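```bash
cat > h.py <<'E'
import numpy as np, cv2
from scipy.optimize import minimize
from plant import r, vision, order, nets
CP={n:vision.camera_params(n) for n in("side","top")}
def proj(n,P):
    P=np.atleast_2d(P);E=CP[n]["extrinsics"];K=CP[n]["intrinsics"]
    c=P@E[:3,:3].T+E[:3,3]; u=c@K.T; return u[:,:2]/u[:,2:]
def ray(n,px,z):
    E=CP[n]["extrinsics"];K=CP[n]["intrinsics"];R=E[:3,:3];t=E[:3,3]
    o=-R.T@t; d=R.T@np.linalg.inv(K)@np.array([px[0],px[1],1.]); return o+d*(z-o[2])/d[2]
def boxpts(p,dims,z0):
    x,y,a=p;c,s=np.cos(a),np.sin(a);L,W,H=dims
    return np.array([[x+c*i*L/2-s*j*W/2,y+s*i*L/2+c*j*W/2,z0+k*H] for i in(-1,1) for j in(-1,1) for k in(0,1)])
def rast(n,P):
    S=8; h=cv2.convexHull(proj(n,P).astype(np.float32))[:,0]
    m=np.zeros((400,640),np.uint8); cv2.fillConvexPoly(m,np.round(h*16).astype(np.int32),255,cv2.LINE_AA,4); return m/255.
def fit(masks,p0,dims,z0):
    def cost(p):
        return sum(np.abs(rast(n,boxpts(p,dims,z0))-m).sum()/max(m.sum(),1) for n,m in masks.items())
    best=None
    sc=np.array([.01,.01,.1])
    for da in(-.3,0,.3):
        p=np.array(p0)+[0,0,da]
        sim=np.vstack([p]+[p+np.eye(3)[i]*sc for i in range(3)])
        q=minimize(cost,p,method="Nelder-Mead",options=dict(initial_simplex=sim,xatol=1e-4,fatol=1e-4))
        if best is None or q.fun<best.fun: best=q
    return best.x,best.fun
def masks(label,near=None,cams=("top","side"),snap=True):
    out={}
    for n in cams:
        if snap: vision.snapshot(n)
        L=nets.trace(n,label)
        for d in L: d["px"]=(d["location"][1]*640,d["location"][0]*400)
        print(n,label,[(round(d["score"],2),np.round(d["px"]),int(d["region"].sum())) for d in L])
        if L:
            if near is not None: L=sorted(L,key=lambda d:np.hypot(*(np.array(d["px"])-proj(n,near)[0])))
            out[n]=L[0]["region"].astype(float)
    return out
E
python3 - <<'E'
from h import *
for n in CP: vision.snapshot(n)
import pickle; M={}
for lab,px,z0,dims in (("slab_center",(314,201),.09,(.11,.13,.02)),("lid_center",(227,191),.09,(.1,.064,.018)),("cork_center",(233,243),.09,(.084,.054,.012))):
    near=ray("top",px,z0+dims[2]/2)
    m=masks(lab,near,snap=False); M[lab]=m
    for k in (m,)+tuple({n:m[n]} for n in m): print(list(k),fit(k,[near[0],near[1],0.],dims,z0))
for lab in("crate","cooker","mill","shelf","tray_front"):
    M[lab]=masks(lab,snap=False)
pickle.dump(M,open("M.pkl","wb"))
E
```

```text
top slab_center [(0.67, array([313., 202.]), 2257)]
side slab_center [(0.95, array([301., 190.]), 1639), (0.67, array([315., 248.]), 25556)]
['top', 'side'] (array([0.60914079, 0.06558544, 0.05395153]), np.float64(0.23389408543149653))
['top'] (array([0.61091701, 0.06590286, 0.06876673]), np.float64(0.13264180284431004))
['side'] (array([0.60794876, 0.06456496, 0.01702215]), np.float64(0.09618969003098495))
top lid_center [(0.91, array([226., 191.]), 1108), (0.85, array([170., 231.]), 1005), (0.67, array([291., 122.]), 876)]
side lid_center [(0.63, array([278., 151.]), 595), (0.56, array([362., 187.]), 469)]
['top', 'side'] (array([ 0.63871491,  0.27804457, -0.0027009 ]), np.float64(0.26284034446226995))
['top'] (array([0.63802868, 0.27736146, 0.02622606]), np.float64(0.10461173639130743))
['side'] (array([ 0.6368605 ,  0.27770775, -0.02966563]), np.float64(0.1575943318503872))
top cork_center [(0.66, array([231., 240.]), 752)]
side cork_center [(0.79, array([230., 166.]), 409)]
['top', 'side'] (array([ 0.51150675,  0.2655061 , -0.23426991]), np.float64(0.37655454862588017))
['top'] (array([ 0.5135591 ,  0.26531998, -0.24844314]), np.float64(0.16252085940759284))
['side'] (array([ 0.51127634,  0.26529841, -0.26419414]), np.float64(0.20607891078191667))
top crate [(0.82, array([420., 228.]), 1478), (0.33, array([476., 182.]), 2454)]
side crate [(0.81, array([319., 251.]), 2930)]
top cooker [(0.71, array([474., 179.]), 2374)]
side cooker [(0.82, array([400., 271.]), 3755)]
top mill [(0.58, array([491., 244.]), 707)]
side mill [(0.67, array([341., 300.]), 1487)]
top shelf [(0.91, array([331., 225.]), 32785)]
side shelf [(0.73, array([315., 247.]), 25664)]
top tray_front [(0.79, array([282., 289.]), 4088)]
side tray_front [(0.95, array([211., 225.]), 3838)]
```

Run:
```python
import cv2
im=cv2.imread("pics/top0.png")
cv2.imwrite("pics/z1.png",cv2.resize(im[165:280,270:450],None,fx=4.4,fy=4.4,interpolation=cv2.INTER_CUBIC))
im=cv2.imread("pics/side0.png")
cv2.imwrite("pics/z2.png",cv2.resize(im[140:285,200:380],None,fx=4.1,fy=4.1,interpolation=cv2.INTER_CUBIC))
```

```text
(no output)
```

View pics/z1.png

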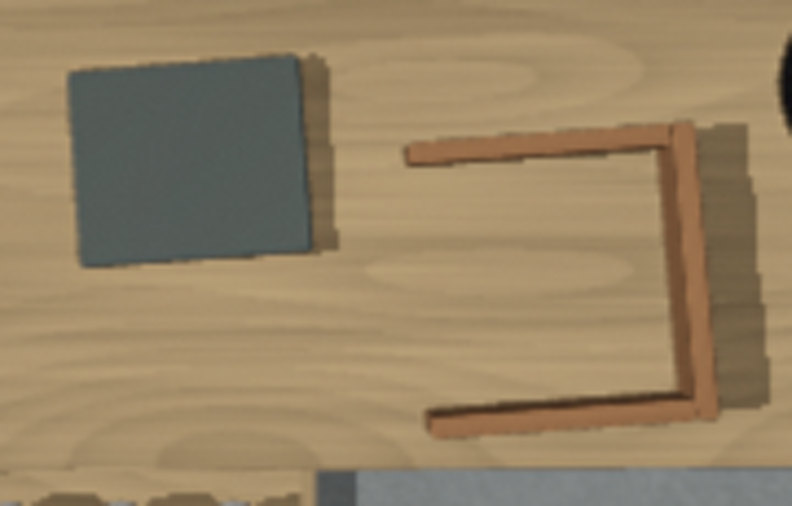

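View pics/z2.png

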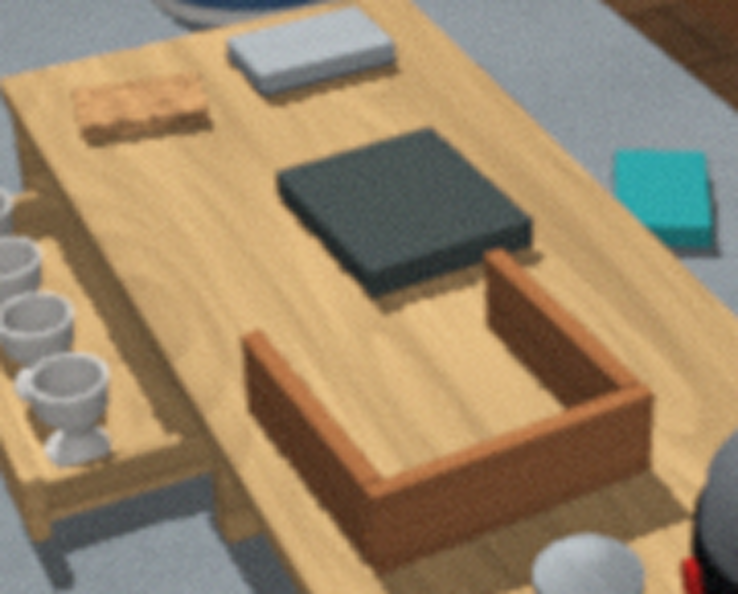

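```bash
cat >> h.py <<'E'
def slabmask(im,roi):
    b,g,rr=[im[...,i].astype(int) for i in range(3)]
    m=(rr<g+2)&(rr<115)&(rr<b+8)
    o=np.zeros(m.shape); y0,y1,x0,x1=roi; o[y0:y1,x0:x1]=m[y0:y1,x0:x1]; return o
E
python3 - <<'E'
from h import *
from scipy.optimize import least_squares
t=cv2.imread("pics/top0.png"); s=cv2.imread("pics/side0.png")
mt=slabmask(t,(170,235,280,347)); ms=slabmask(s,(165,215,260,335))
print(mt.sum(),ms.sum())
for k in({"top":mt},{"side":ms},{"top":mt,"side":ms}): print(list(k),fit(k,[.61,.066,.05],(.11,.13,.02),.09))
# crate
tz=lambda X,Y:(270+(X-2)/4.4,165+(Y-2)/4.4); sz=lambda X,Y:(200+(X-2)/4.1,140+(Y-2)/4.1)
obs=[("top",tz(694,122),(79,-82,50)),("top",tz(717,418),(-79,-82,50)),("top",tz(404,146),(79,70,50)),("top",tz(408,165),(67,70,50)),("top",tz(426,410),(-67,70,50)),("top",tz(430,438),(-79,70,50)),("top",tz(666,148),(67,-70,50)),("top",tz(694,399),(-67,-70,50)),
("side",sz(372,492),(-79,-82,50)),("side",sz(652,396),(79,-82,50)),("side",sz(378,572),(-79,-82,0)),("side",sz(650,470),(79,-82,0)),("side",sz(243,336),(-79,70,50)),("side",sz(261,331),(-67,70,50)),("side",sz(487,254),(67,70,50)),("side",sz(506,251),(79,70,50))]
def res(p,cams):
    c,sn=np.cos(p[2]),np.sin(p[2]); out=[]
    for n,px,l in obs:
        if n not in cams: continue
        l=np.array(l)/1000; P=[p[0]+c*l[0]-sn*l[1],p[1]+sn*l[0]+c*l[1],.09+l[2]]
        out+=list(proj(n,P)[0]-px)
    return np.array(out)
for c in(("top",),("side",),("top","side")):
    q=least_squares(res,[.57,-.13,.05],args=(c,)); print(c,q.x,np.abs(q.fun).max())
m=None
# lid & cork colour masks
def show(m): print(m.sum())
hsv=cv2.cvtColor(t,cv2.COLOR_BGR2HSV)
lm=np.zeros((400,640));roi=(slice(165,218),slice(205,246));lm[roi]=(hsv[roi][...,1]<50); 
hs=cv2.cvtColor(s,cv2.COLOR_BGR2HSV)
ls=np.zeros((400,640));roi=(slice(141,165),slice(252,300));ls[roi]=(hs[roi][...,1]<50)
show(lm);show(ls)
cv2.imwrite("pics/m.png",np.hstack([cv2.resize(lm[160:220,200:250]*255,None,fx=6,fy=6),cv2.resize(ls[130:190,240:310]*255,None,fx=6,fy=6)]))
for k in({"top":lm},{"side":ls},{"top":lm,"side":ls}): print(list(k),fit(k,[.638,.278,0],(.1,.064,.018),.09))
E
```

```text
2276.0 1445.0
['top'] (array([0.61019562, 0.06431777, 0.06999875]), np.float64(0.1229883869189152))
['side'] (array([ 0.60914002,  0.06591393, -0.05434032]), np.float64(0.22869122735599431))
['top', 'side'] (array([0.61047413, 0.06532051, 0.00721232]), np.float64(0.36409612315806456))
('top',) [ 0.54142368 -0.12706411  0.0556494 ] 1.5154607583717734
('side',) [ 0.54083357 -0.12957417  0.0445776 ] 1.5327518987052144
('top', 'side') [ 0.54132313 -0.12791312  0.05035595] 1.8507557331112707
1104.0
604.0
['top'] (array([0.63777444, 0.27757006, 0.02900727]), np.float64(0.10966183574879226))
['side'] (array([ 0.63765124,  0.27837135, -0.12598512]), np.float64(0.29220880405142186))
['top', 'side'] (array([ 0.63719916,  0.2777879 , -0.01416074]), np.float64(0.40819242372061604))[ WARN:0@2.159] global loadsave.cpp:1063 imwrite_ Unsupported depth image for selected encoder is fallbacked to CV_8U.
```

View pics/m.png

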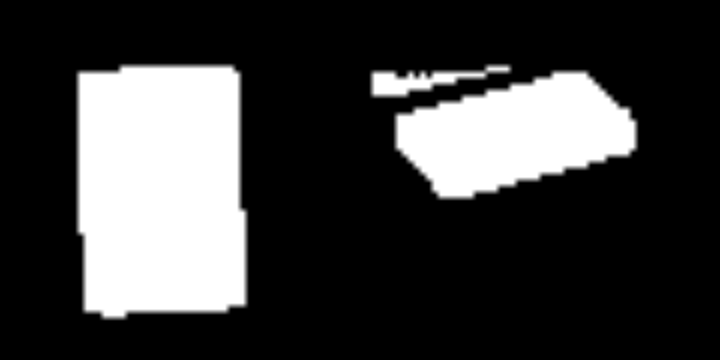

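```bash
cat >> h.py <<'E'
def rast(n,P):
    h=cv2.convexHull(proj(n,P).astype(np.float32))[:,0]
    o=np.floor(h.min(0)).astype(int)-2; e=np.ceil(h.max(0)).astype(int)+3; w,hh=e-o
    m=np.zeros((hh*8,w*8),np.uint8); cv2.fillConvexPoly(m,np.round(((h-o+.5)*8-.5)*16).astype(np.int32),255,cv2.LINE_8,4)
    m=cv2.resize(m,(int(w),int(hh)),interpolation=cv2.INTER_AREA)/255.
    out=np.zeros((400,640)); 
    x0,y0=max(o[0],0),max(o[1],0);x1,y1=min(e[0],640),min(e[1],400)
    out[y0:y1,x0:x1]=m[y0-o[1]:y1-o[1],x0-o[0]:x1-o[0]]; return out
E
python3 - <<'E'
from h import *
t=cv2.imread("pics/top0.png"); s=cv2.imread("pics/side0.png")
mt=slabmask(t,(170,235,280,347)); ms=slabmask(s,(165,215,260,335))
for k in({"top":mt},{"side":ms},{"top":mt,"side":ms}): print(list(k),fit(k,[.61,.066,.05],(.11,.13,.02),.09))
hsv=cv2.cvtColor(t,cv2.COLOR_BGR2HSV)
lm=np.zeros((400,640));roi=(slice(165,218),slice(205,246));lm[roi]=(hsv[roi][...,1]<50)
hs=cv2.cvtColor(s,cv2.COLOR_BGR2HSV)
ls=np.zeros((400,640));roi=(slice(141,165),slice(252,300));ls[roi]=(hs[roi][...,1]<50)
ls[ :147,:277]=0
for k in({"top":lm},{"side":ls},{"top":lm,"side":ls}): print(list(k),fit(k,[.638,.278,0],(.1,.064,.018),.09))
import pickle;M=pickle.load(open("M.pkl","rb"))
m=M["cork_center"]
for k in({"top":m["top"]},{"side":m["side"]},m): print(list(k),fit(k,[.512,.265,-.24],(.084,.054,.012),.09))
m=M["slab_center"]
for k in({"top":m["top"]},{"side":m["side"]},m): print(list(k),fit(k,[.61,.065,.05],(.11,.13,.02),.09))
cv2.imwrite("pics/z3.png",np.hstack([cv2.resize(t[160:280,190:260],None,fx=5,fy=5,interpolation=cv2.INTER_CUBIC),cv2.resize((ms[160:220,255:340]*255).astype(np.uint8),None,fx=5,fy=5)[:,:,None].repeat(3,2).repeat(2,0)[:600]]))
E
```

```text
['top'] (array([0.609321  , 0.06448184, 0.06835164]), np.float64(0.06998001309486887))
['side'] (array([ 0.60899177,  0.06619141, -0.00685389]), np.float64(0.16706967908270573))
['top', 'side'] (array([0.6100516 , 0.06509423, 0.04702976]), np.float64(0.2448680920303855))
['top'] (array([0.63813877, 0.27758471, 0.01136395]), np.float64(0.04137539073600455))
['side'] (array([ 0.63843527,  0.27804787, -0.00193446]), np.float64(0.160952276627597))
['top', 'side'] (array([0.63811815, 0.27770807, 0.02453719]), np.float64(0.20355248285047967))
['top'] (array([ 0.51233302,  0.2647734 , -0.20850181]), np.float64(0.07383708802670003))
['side'] (array([ 0.51057236,  0.26366709, -0.21729563]), np.float64(0.08375281653003498))
['top', 'side'] (array([ 0.51126028,  0.26439174, -0.20182596]), np.float64(0.17514862965422343))
['top'] (array([0.61071225, 0.06417238, 0.05579387]), np.float64(0.07879451293144639))
['side'] (array([0.60775946, 0.06428941, 0.0412526 ]), np.float64(0.04907105001854311))
['top', 'side'] (array([0.60849739, 0.06441943, 0.06387058]), np.float64(0.1359653868594864))
```

View pics/z3.png

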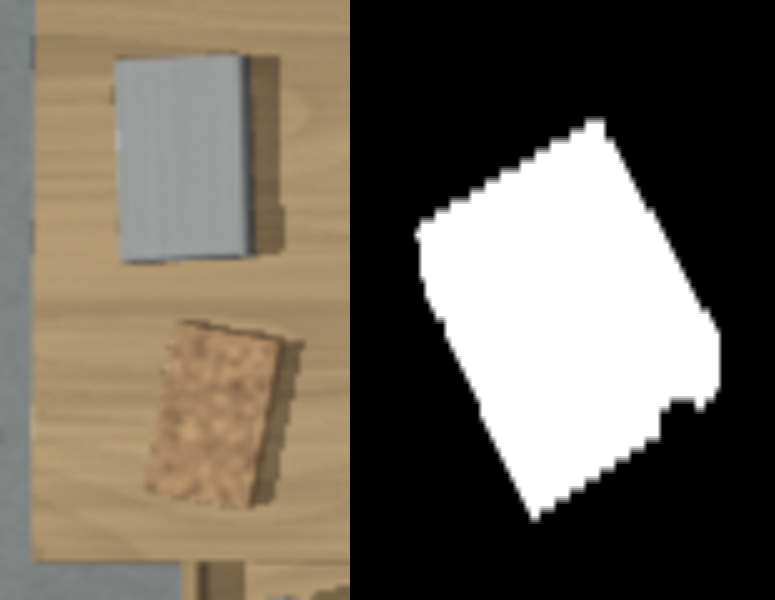

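```bash
cat >> h.py <<'E'
from scipy.spatial.transform import Rotation as Ro
CR=np.array([.5412,-.1278,.053])
def cw(x,y):
    c,s=np.cos(CR[2]),np.sin(CR[2]); return np.array([CR[0]+c*x-s*y,CR[1]+s*x+c*y])
def wc(x,y):
    c,s=np.cos(CR[2]),np.sin(CR[2]); d=np.array([x,y])-CR[:2]; return np.array([c*d[0]+s*d[1],-s*d[0]+c*d[1]])
def go(x,y,z,phi):
    s=r.get_state();R=Ro.from_quat(s["eef_rot"]).as_matrix();p=np.array(s["tool_pos"])
    ph=np.arctan2(R[1,0],R[0,0]); t=np.degrees(ph-phi); t=(t+180)%360-180
    print("t",round(s["clock"],2),"pos",p.round(4),"phi",round(ph,3),"tilt",R[:2,2].round(4),"F",np.round(s["contact_force"],1),"op",round(s["opening"],3),"q7",round(s["q"][6],2))
    print("delta cm",(R.T@(np.array([x,y,z])-p)*100).round(2),"turn",round(t,2))
E
python3 - <<'E'
from h import *
print("slab in crate",wc(.6095,.0645))
print("cooker",ray("top",(476,182),.2),"mill",ray("top",(498,243),.2), "lid c",wc(.638,.278))
g=cw(.0786+.055+.022,.1886); print(g)
go(g[0],g[1],.2,np.pi/2+.053)
E
```

```text
slab in crate [0.07839122 0.18841177]
cooker [ 0.64132217 -0.29890634  0.2       ] mill [ 0.50779335 -0.34152853  0.2       ] lid c [0.11816141 0.40010219]
[0.68659039 0.06877811]
t 1.0 pos [0.261  0.5679 0.2498] phi 1.14 tilt [0.0001 0.0002] F [-0.4  0.4 -0.5] op 0.996 q7 -0.22
delta cm [-27.58  59.51   4.97] turn -27.72
```

send_rows --series '[{"delta_pos":[-1.7,3.7,0],"turn":-3.5,"jaw":0},{"delta_pos":[-3.4,7.4,0],"turn":-7,"jaw":0},{"delta_pos":[-5.1,11.1,0],"turn":-10.5,"jaw":0},{"delta_pos":[-6.8,14.8,0],"turn":-14,"jaw":0},{"delta_pos":[-8.5,18.5,0],"turn":-17.5,"jaw":0},{"delta_pos":[-10.2,22.2,0],"turn":-21,"jaw":0},{"delta_pos":[-11.9,25.9,0],"turn":-24.5,"jaw":0},{"delta_pos":[-13.6,29.6,0],"turn":-27.7,"jaw":0}]'

```text
clock: 1.67
tool_pos: [0.4743, 0.3191, 0.2499]
eef_rot: [0.687, 0.727, 0.0, 0.0]
contact_force: [-0.1, 0.6, 0.9]
opening: 0.997
```

Run:
```python
from h import *
go(.6866,.0688,.2,np.pi/2+.053)
```

```text
t 1.67 pos [0.4743 0.3191 0.2499] phi 1.627 tilt [0.0004 0.0002] F [-0.1  0.6  0.9] op 0.997 q7 0.67
delta cm [-26.17  19.8    5.  ] turn 0.16
```

send_rows --series '[{"delta_pos":[-3.3,2.5,0],"turn":0,"jaw":0},{"delta_pos":[-6.6,5,0],"turn":0,"jaw":0},{"delta_pos":[-9.9,7.5,0],"turn":0,"jaw":0},{"delta_pos":[-13.2,10,0],"turn":0,"jaw":0},{"delta_pos":[-16.5,12.5,1],"turn":0,"jaw":0},{"delta_pos":[-19.8,15,2],"turn":0,"jaw":0},{"delta_pos":[-23.1,17.5,3],"turn":0,"jaw":0},{"delta_pos":[-26.2,19.8,5],"turn":0,"jaw":0}]'

```text
clock: 2.33
tool_pos: [0.6847, 0.0702, 0.203]
eef_rot: [0.689, 0.725, 0.002, 0.001]
contact_force: [0.3, 0.7, 0.3]
opening: 0.997
```

Run:
```python
from h import *
go(.6866,.0688,.106,np.pi/2+.053)
```

```text
t 2.33 pos [0.6847 0.0702 0.203 ] phi 1.622 tilt [0.0042 0.0002] F [0.3 0.7 0.3] op 0.997 q7 1.18
delta cm [-0.15  0.14  9.7 ] turn -0.11
```

send_rows --series '[{"delta_pos":[0,0,2],"turn":0,"jaw":0},{"delta_pos":[0,0,4],"turn":0,"jaw":0},{"delta_pos":[0,0,6],"turn":0,"jaw":0},{"delta_pos":[0,0,8],"turn":0,"jaw":0},{"delta_pos":[0,0,9],"turn":0,"jaw":0},{"delta_pos":[0,0,9.4],"turn":0,"jaw":0},{"delta_pos":[0,0,9.4],"turn":0,"jaw":0}]'

```text
clock: 2.92
tool_pos: [0.6818, 0.0726, 0.1071]
eef_rot: [0.688, 0.726, -0.001, -0.0]
contact_force: [-0.1, 0.2, 1.2]
opening: 0.998
```

Run:
```python
from h import *
go(.6866,.0688,.106,np.pi/2+.053)
for n in CP: cv2.imwrite(f"pics/{n}1.png",vision.snapshot(n))
```

```text
t 2.92 pos [0.6818 0.0726 0.1071] phi 1.624 tilt [-0.0012 -0.0002] F [-0.1  0.2  1.2] op 0.998 q7 1.13
delta cm [-0.4   0.46  0.11] turn -0.01
```

View pics/side1.png

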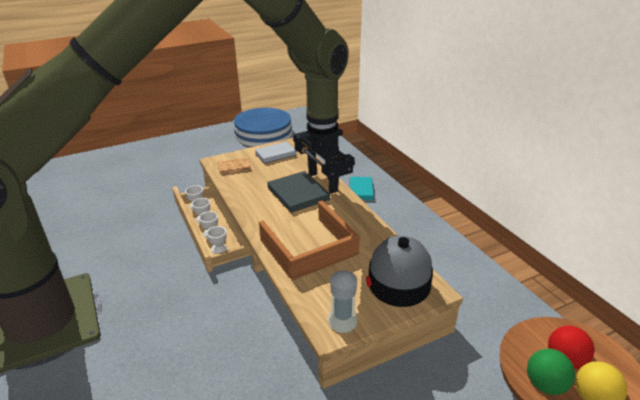

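send_rows --series '[{"delta_pos":[0.2,-1,0.1],"turn":0,"jaw":0},{"delta_pos":[0.2,-2,0.1],"turn":0,"jaw":0},{"delta_pos":[0.2,-2.8,0.1],"turn":0,"jaw":0},{"delta_pos":[0.2,-3.6,0.1],"turn":0,"jaw":0},{"delta_pos":[0.2,-4.4,0.1],"turn":0,"jaw":0},{"delta_pos":[0.2,-5.2,0.1],"turn":0,"jaw":0},{"delta_pos":[0.2,-5.8,0.1],"turn":0,"jaw":0},{"delta_pos":[0.2,-6,0.1],"turn":0,"jaw":0}]'

```text
clock: 3.68
tool_pos: [0.6242, 0.0719, 0.1087]
eef_rot: [0.688, 0.726, 0.003, 0.002]
contact_force: [5.3, 0.8, 1.4]
opening: 1.0
```

```bash
cat >> h.py <<'E'
def slabfit(p0,extra=()):
    t=vision.snapshot("top"); cv2.imwrite("pics/cur_top.png",t)
    px=proj("top",[p0[0],p0[1],.11])[0]
    m=slabmask(t,(int(px[1]-42),int(px[1]+42),int(px[0]-46),int(px[0]+46)))
    n,l,st,_=cv2.connectedComponentsWithStats(m.astype(np.uint8)); k=l[int(px[1]),int(px[0])]
    q,f=fit({"top":(l==k)*1.},p0,(.11,.13,.02),.09); print("slab",q.round(4),"cost",round(f,3),"crate",wc(*q[:2]).round(4),"relyaw",round(q[2]-CR[2],3)); return q
E
python3 - <<'E'
from h import *
go(.6866,.0688,.106,np.pi/2+.053); s=r.get_state(); print(wc(*s["tool_pos"][:2]))
slabfit([.565,.065,.055])
E
```

```text
t 3.68 pos [0.6242 0.0719 0.1087] phi 1.624 tilt [0.006  0.0013] F [5.3 0.8 1.4] op 1.0 q7 1.07
delta cm [-0.64  6.21  0.3 ] turn -0.01
[0.09347368 0.19504153]
slab [ 0.7425  0.1235 -2.2844] cost 0.99 crate [0.2143 0.2403] relyaw -2.337
```

View pics/cur_top.png

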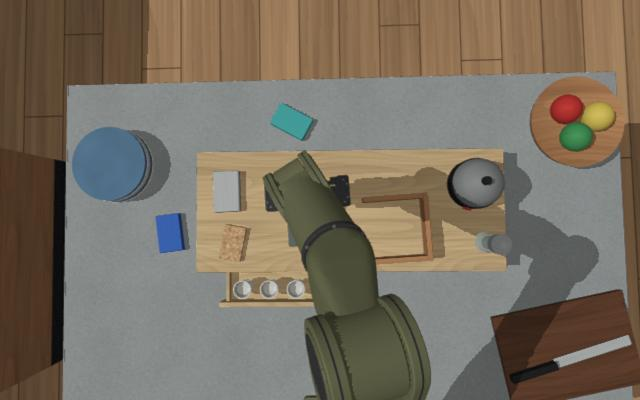

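Run:
```python
from h import *
s=vision.snapshot("side"); cv2.imwrite("pics/side2.png",cv2.resize(s[130:280,200:380],None,fx=4,fy=4,interpolation=cv2.INTER_CUBIC))
L=nets.trace("side","slab_center")
print([(d["score"],d["location"],d["region"].sum()) for d in L])
print(fit({"side":L[0]["region"]*1.},[.56,.065,.055],(.11,.13,.02),.09))
```

```text
[(0.76, [0.481, 0.4389], np.int64(1574)), (0.73, [0.3873, 0.4206], np.int64(264))]
(array([0.55835783, 0.06590015, 0.01278909]), np.float64(0.11466477315195457))
```

View pics/side2.png

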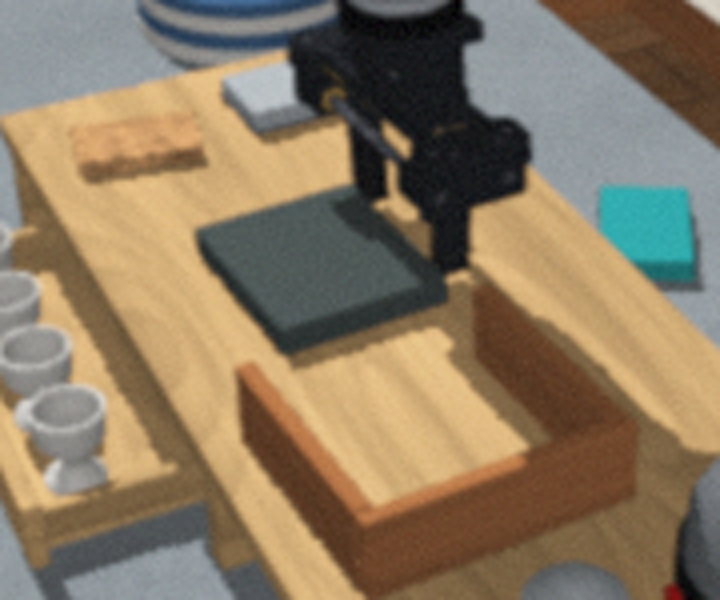

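send_rows --series '[{"delta_pos":[0,-0.5,0.2],"turn":0,"jaw":0},{"delta_pos":[0,-1.1,0.2],"turn":0,"jaw":0},{"delta_pos":[0,-1.7,0.2],"turn":0,"jaw":0},{"delta_pos":[0,-2.2,0.2],"turn":0,"jaw":0},{"delta_pos":[0,-2.6,0.2],"turn":0,"jaw":0},{"delta_pos":[0,-2.8,0.2],"turn":0,"jaw":0},{"delta_pos":[0,-2.8,0.2],"turn":0,"jaw":0}]'

```text
clock: 4.42
tool_pos: [0.5986, 0.071, 0.1069]
eef_rot: [0.688, 0.725, 0.004, 0.003]
contact_force: [8.3, 0.8, 6.9]
opening: 1.001
```

Run:
```python
from h import *
go(.6866,.0688,.106,np.pi/2+.053); s=r.get_state(); print(wc(*s["tool_pos"][:2]))
s=vision.snapshot("side"); cv2.imwrite("pics/side3.png",cv2.resize(s[130:280,200:380],None,fx=4,fy=4,interpolation=cv2.INTER_CUBIC))
L=nets.trace("side","slab_center")
print([(d["score"],d["location"],d["region"].sum()) for d in L])
q=fit({"side":L[0]["region"]*1.},[.53,.065,.055],(.11,.13,.02),.09);print(q,wc(*q[0][:2]))
```

```text
t 4.42 pos [0.5986 0.071  0.1069] phi 1.623 tilt [0.0096 0.0025] F [8.3 0.8 6.9] op 1.001 q7 1.04
delta cm [-0.68  8.78  0.18] turn -0.04
[0.06782666 0.19547025]
[(0.7, [0.4923, 0.425], np.int64(1699))]
(array([0.53320383, 0.06244756, 0.03681379]), np.float64(0.059954529192489246)) [0.00209346 0.19040402]
```

View pics/side3.png

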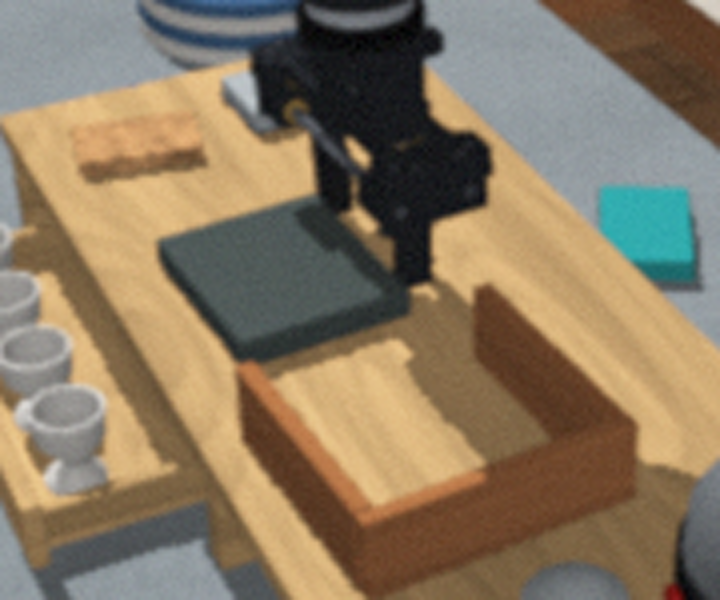

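send_rows --series '[{"delta_pos":[0,1,0],"turn":0,"jaw":0},{"delta_pos":[0,2.2,0],"turn":0,"jaw":0},{"delta_pos":[0,2.2,-3],"turn":0,"jaw":0},{"delta_pos":[1,2.2,-6],"turn":7,"jaw":0.1},{"delta_pos":[3,0,-8],"turn":14,"jaw":0.2},{"delta_pos":[5,-2,-8],"turn":21,"jaw":0.3},{"delta_pos":[7,-4,-8],"turn":28,"jaw":0.3},{"delta_pos":[9,-6.5,-8],"turn":35,"jaw":0.3}]'

```text
clock: 5.18
tool_pos: [0.5229, 0.1568, 0.1847]
eef_rot: [0.876, 0.482, -0.001, -0.0]
contact_force: [0.5, 0.6, 0.0]
opening: 0.701
```

Run:
```python
from h import *
g=cw(0,.287); print(g); go(g[0],g[1],.18,.053)
```

```text
[0.52599612 0.158797  ]
t 5.18 pos [0.5229 0.1568 0.1847] phi 1.005 tilt [-0.0017 -0.0002] F [0.5 0.6 0. ] op 0.701 q7 0.45
delta cm [0.34 0.15 0.47] turn 54.55
```

send_rows --series '[{"delta_pos":[0,0,0],"turn":7,"jaw":0.3},{"delta_pos":[0,0,0],"turn":14,"jaw":0.3},{"delta_pos":[0.2,0,0],"turn":21,"jaw":0.3},{"delta_pos":[0.3,0.2,0],"turn":28,"jaw":0.3},{"delta_pos":[0.3,0.2,0],"turn":35,"jaw":0.3},{"delta_pos":[0.3,0.2,0],"turn":42,"jaw":0.3},{"delta_pos":[0.3,0.2,0],"turn":49,"jaw":0.3},{"delta_pos":[0.3,0.2,0],"turn":54.5,"jaw":0.3}]'

```text
clock: 5.85
tool_pos: [0.526, 0.1578, 0.1841]
eef_rot: [1.0, 0.028, -0.002, 0.0]
contact_force: [0.0, 0.1, -0.0]
opening: 0.698
```

Run:
```python
from h import *
g=cw(0,.287); go(g[0],g[1],.106,.053)
slabfit([.532,.063,.055])
L=nets.trace("top","slab_center")
print([(d["score"],d["location"],d["region"].sum()) for d in L])
```

```text
t 5.85 pos [0.526  0.1578 0.1841] phi 0.055 tilt [-0.0042 -0.0006] F [ 0.   0.1 -0. ] op 0.698 q7 -0.2
delta cm [ 0.04 -0.1   7.81] turn 0.13
slab [0.5344 0.0613 0.0494] cost 0.067 crate [0.0032 0.1892] relyaw -0.004
[(0.92, [0.5847, 0.4939], np.int64(2398))]
```

View pics/cur_top.png

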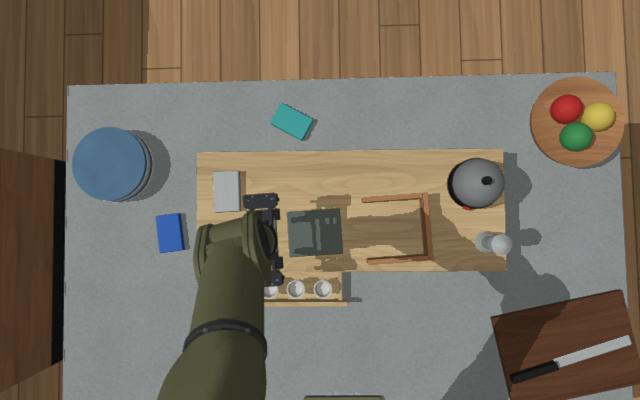

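send_rows --series '[{"delta_pos":[0.2,0,2],"turn":0,"jaw":0.3},{"delta_pos":[0.2,0,4],"turn":0,"jaw":0.3},{"delta_pos":[0.2,0,6],"turn":0,"jaw":0.3},{"delta_pos":[0.2,0,7.4],"turn":0,"jaw":0.3},{"delta_pos":[0.2,0,7.8],"turn":0,"jaw":0.3},{"delta_pos":[0.2,0.5,7.8],"turn":0,"jaw":0.3},{"delta_pos":[0.2,1.2,7.8],"turn":0,"jaw":0.3},{"delta_pos":[0.2,2,7.8],"turn":0,"jaw":0.3}]'

```text
clock: 6.62
tool_pos: [0.5314, 0.1376, 0.1076]
eef_rot: [1.0, 0.031, 0.001, -0.0]
contact_force: [-0.6, -0.7, 0.3]
opening: 0.701
```

Run:
```python
from h import *
g=cw(.003,.071); go(g[0],g[1],.106,.053)
```

```text
t 6.62 pos [0.5314 0.1376 0.1076] phi 0.062 tilt [0.0012 0.0004] F [-0.6 -0.7  0.3] op 0.701 q7 -0.16
delta cm [-0.31 19.45  0.15] turn 0.53
```

send_rows --series '[{"delta_pos":[-0.1,1,0.1],"turn":0.3,"jaw":0.3},{"delta_pos":[-0.2,2.2,0.1],"turn":0.5,"jaw":0.3},{"delta_pos":[-0.2,3.4,0.1],"turn":0.5,"jaw":0.3},{"delta_pos":[-0.2,4.6,0.1],"turn":0.5,"jaw":0.3},{"delta_pos":[-0.2,5.8,0.1],"turn":0.5,"jaw":0.3},{"delta_pos":[-0.3,7,0.1],"turn":0.5,"jaw":0.3},{"delta_pos":[-0.3,8.2,0.1],"turn":0.5,"jaw":0.3},{"delta_pos":[-0.3,9,0.1],"turn":0.5,"jaw":0.3}]'

```text
clock: 7.28
tool_pos: [0.5347, 0.0491, 0.1073]
eef_rot: [1.0, 0.027, 0.002, -0.002]
contact_force: [-0.5, 6.6, 4.2]
opening: 0.701
```

Run:
```python
from h import *
g=cw(.003,.071); go(g[0],g[1],.106,.053)
w=cw(.003,.10)
slabfit([w[0],w[1],.055])
s=vision.snapshot("side"); cv2.imwrite("pics/side4.png",cv2.resize(s[130:280,200:380],None,fx=4,fy=4,interpolation=cv2.INTER_CUBIC))
```

```text
t 7.28 pos [0.5347 0.0491 0.1073] phi 0.054 tilt [0.0036 0.0034] F [-0.5  6.6  4.2] op 0.701 q7 -0.04
delta cm [-0.  10.6  0.1] turn 0.04
slab [ 0.5371 -0.0264  0.0737] cost 0.442 crate [0.0013 0.1015] relyaw 0.021
```

View pics/side4.png

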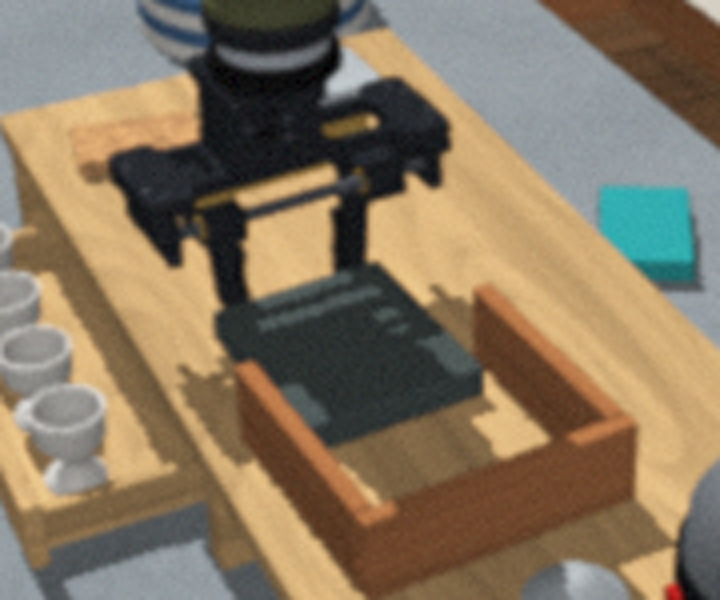

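send_rows --series '[{"delta_pos":[0,1,0.1],"turn":0,"jaw":0.3},{"delta_pos":[0,2.2,0.1],"turn":0,"jaw":0.3},{"delta_pos":[0,3.4,0.1],"turn":0,"jaw":0.3},{"delta_pos":[0,4.6,0.1],"turn":0,"jaw":0.3},{"delta_pos":[0,5.8,0.1],"turn":0,"jaw":0.3},{"delta_pos":[0,7,0.1],"turn":0,"jaw":0.3},{"delta_pos":[0,8,0.1],"turn":0,"jaw":0.3},{"delta_pos":[0,8.7,0.1],"turn":0,"jaw":0.3}]'

```text
clock: 8.05
tool_pos: [0.5389, -0.0365, 0.1059]
eef_rot: [1.0, 0.028, 0.001, -0.002]
contact_force: [-0.2, 9.7, 8.1]
opening: 0.695
```

Run:
```python
from h import *
g=cw(.003,.071); go(g[0],g[1],.106,.053)
```

```text
t 8.05 pos [ 0.5389 -0.0365  0.1059] phi 0.055 tilt [0.0022 0.0038] F [-0.2  9.7  8.1] op 0.695 q7 0.08
delta cm [ 0.04  2.03 -0.02] turn 0.12
```

send_rows --series '[{"delta_pos":[0,0.4,0],"turn":0,"jaw":0.3},{"delta_pos":[0,0.8,-0.1],"turn":0,"jaw":0.3},{"delta_pos":[0,1.1,-0.1],"turn":0,"jaw":0.3},{"delta_pos":[0,1.4,-0.1],"turn":0,"jaw":0.3},{"delta_pos":[0,1.6,-0.1],"turn":0,"jaw":0.3},{"delta_pos":[0,1.7,-0.1],"turn":0,"jaw":0.3}]'

```text
clock: 8.55
tool_pos: [0.5391, -0.0537, 0.1063]
eef_rot: [1.0, 0.027, 0.0, -0.001]
contact_force: [0.0, 7.4, 3.9]
opening: 0.702
```

Run:
```python
from h import *
g=cw(.003,.071); go(g[0],g[1],.106,.053)
s=vision.snapshot("side"); cv2.imwrite("pics/side5.png",cv2.resize(s[130:280,200:380],None,fx=4,fy=4,interpolation=cv2.INTER_CUBIC))
```

```text
t 8.55 pos [ 0.5391 -0.0537  0.1063] phi 0.055 tilt [0.0004 0.0028] F [0.  7.4 3.9] op 0.702 q7 0.1
delta cm [0.12 0.32 0.03] turn 0.09
```

View pics/side5.png

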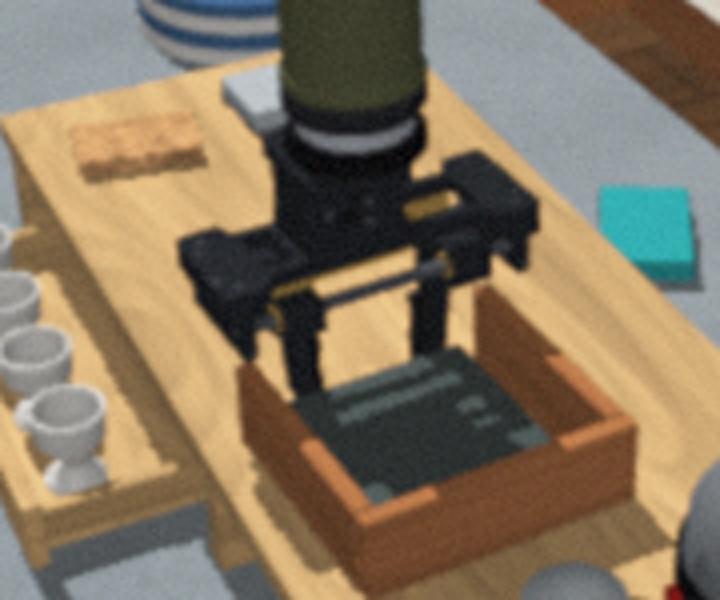

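send_rows --series '[{"delta_pos":[0,0.1,0],"turn":0,"jaw":0.3},{"delta_pos":[0,0.2,0],"turn":0,"jaw":0.3},{"delta_pos":[0,0.3,0],"turn":0,"jaw":0.3},{"delta_pos":[0,0.3,0],"turn":0,"jaw":0.3}]'

```text
clock: 8.93
tool_pos: [0.5392, -0.0565, 0.1063]
eef_rot: [1.0, 0.027, 0.0, -0.001]
contact_force: [-0.1, 7.2, 4.5]
opening: 0.698
```

send_rows --series '[{"delta_pos":[0,0.1,0],"turn":0,"jaw":0.3},{"delta_pos":[0,0.2,0],"turn":0,"jaw":0.3},{"delta_pos":[0,0.2,0],"turn":0,"jaw":0.3}]'

```text
clock: 9.18
tool_pos: [0.5394, -0.0584, 0.1063]
eef_rot: [1.0, 0.027, 0.0, -0.001]
contact_force: [-0.5, 7.2, 3.8]
opening: 0.699
```

send_rows --series '[{"delta_pos":[0,0.1,0],"turn":0,"jaw":0.3},{"delta_pos":[0,0.2,0],"turn":0,"jaw":0.3},{"delta_pos":[0,0.2,0],"turn":0,"jaw":0.3}]'

```text
clock: 9.43
tool_pos: [0.5393, -0.0587, 0.1063]
eef_rot: [1.0, 0.028, 0.0, -0.002]
contact_force: [-1.5, 10.2, 5.0]
opening: 0.697
```

send_rows --series '[{"delta_pos":[0,0.1,0],"turn":0,"jaw":0.3},{"delta_pos":[0,0.2,0],"turn":0,"jaw":0.3},{"delta_pos":[0,0.2,0],"turn":0,"jaw":0.3}]'

```text
clock: 9.68
tool_pos: [0.5393, -0.0588, 0.1063]
eef_rot: [1.0, 0.028, -0.0, -0.004]
contact_force: [-1.9, 13.8, 5.7]
opening: 0.697
```

send_rows --series '[{"delta_pos":[0,0.1,0],"turn":0,"jaw":0.3},{"delta_pos":[0,0.2,0],"turn":0,"jaw":0.3},{"delta_pos":[0,0.3,0],"turn":0,"jaw":0.3},{"delta_pos":[0,0.3,0],"turn":0,"jaw":0.3}]'

```text
clock: 10.02
tool_pos: [0.5392, -0.0589, 0.1063]
eef_rot: [1.0, 0.029, -0.001, -0.005]
contact_force: [-2.4, 19.1, 6.8]
opening: 0.7
```

Run:
```python
from h import *
g=cw(.003,.071); go(g[0],g[1],.106,.053); print(r.get_state()["moment"])
```

```text
t 10.02 pos [ 0.5392 -0.0589  0.1063] phi 0.058 tilt [-0.0013  0.0107] F [-2.4 19.1  6.8] op 0.7 q7 0.11
delta cm [ 0.13 -0.21  0.03] turn 0.31
[ 3.88231147  0.4463638  -0.43827573]
```

send_rows --series '[{"delta_pos":[0,-2,0],"turn":0,"jaw":0.3},{"delta_pos":[0,-4,0],"turn":0,"jaw":0.3},{"delta_pos":[0,-5,-3],"turn":0,"jaw":0.2},{"delta_pos":[0,-6,-6],"turn":0,"jaw":0.1},{"delta_pos":[1,-9,-8],"turn":-7,"jaw":0},{"delta_pos":[2.5,-12.5,-8],"turn":-14,"jaw":0},{"delta_pos":[4,-16,-8],"turn":-21,"jaw":0},{"delta_pos":[5.5,-19.5,-8],"turn":-28,"jaw":0}]'

```text
clock: 10.68
tool_pos: [0.5849, 0.1298, 0.1868]
eef_rot: [0.963, 0.269, 0.001, 0.001]
contact_force: [0.1, 0.1, 0.8]
opening: 0.999
```

Run:
```python
from h import *
go(.638,.278,.18,np.pi/2+.012)
w=cw(.003,-.005)
slabfit([w[0],w[1],.055])
im=cv2.imread("pics/cur_top.png"); cv2.imwrite("pics/z5.png",cv2.resize(im[170:280,330:450],None,fx=5,fy=5,interpolation=cv2.INTER_CUBIC))
```

```text
t 10.68 pos [0.5849 0.1298 0.1868] phi 0.546 tilt [ 0.0015 -0.0016] F [0.1 0.1 0.8] op 0.999 q7 0.18
delta cm [12.23 -9.91  0.66] turn -59.42
slab [ 0.5419 -0.1337  0.0597] cost 0.068 crate [ 0.0004 -0.0059] relyaw 0.007
```

View pics/z5.png

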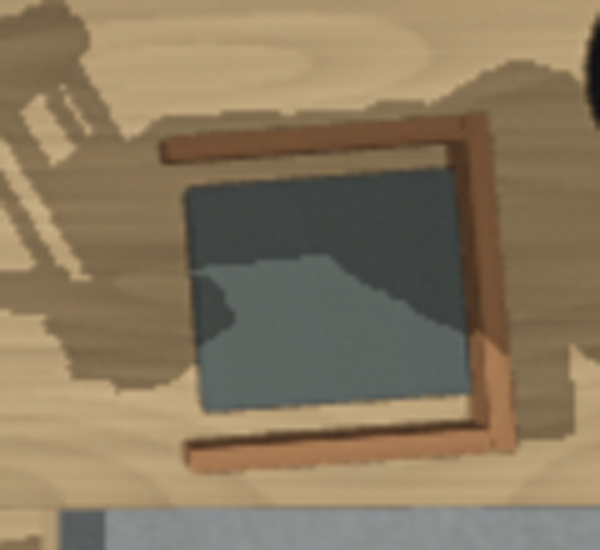

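send_rows --series '[{"delta_pos":[1.5,-1.2,0],"turn":-7,"jaw":0},{"delta_pos":[3,-2.4,0],"turn":-14,"jaw":0},{"delta_pos":[4.6,-3.7,0],"turn":-21,"jaw":0},{"delta_pos":[6.2,-5,0],"turn":-28,"jaw":0},{"delta_pos":[7.8,-6.3,0],"turn":-35,"jaw":0},{"delta_pos":[9.4,-7.6,0],"turn":-42,"jaw":0},{"delta_pos":[11,-8.9,0],"turn":-49,"jaw":0},{"delta_pos":[12.2,-9.9,0],"turn":-56,"jaw":0}]'

```text
clock: 11.4
tool_pos: [0.6383, 0.2776, 0.1856]
eef_rot: [0.723, 0.69, -0.0, 0.001]
contact_force: [0.3, 0.2, 0.8]
opening: 1.003
```

Run:
```python
from h import *
go(.638,.278,.18,np.pi/2+.015)
```

```text
t 11.4 pos [0.6383 0.2776 0.1856] phi 1.524 tilt [ 0.0003 -0.0011] F [0.3 0.2 0.8] op 1.003 q7 0.8
delta cm [ 0.04 -0.03  0.56] turn -3.55
```

send_rows --series '[{"delta_pos":[0,0,1],"turn":-3.5,"jaw":0},{"delta_pos":[0,0,3],"turn":-3.5,"jaw":0},{"delta_pos":[0,0,5],"turn":-3.5,"jaw":0},{"delta_pos":[0,0,6.5],"turn":-3.5,"jaw":0},{"delta_pos":[0,0,7.5],"turn":-3.5,"jaw":0},{"delta_pos":[0,0,8],"turn":-3.5,"jaw":0},{"delta_pos":[0,0,8.1],"turn":-3.5,"jaw":0},{"delta_pos":[0,0,8.1],"turn":-3.5,"jaw":0}]'

```text
clock: 12.07
tool_pos: [0.6381, 0.2773, 0.105]
eef_rot: [0.704, 0.71, 0.0, 0.0]
contact_force: [-0.0, 0.4, 0.2]
opening: 0.997
```

Run:
```python
from h import *
go(.638,.278,.104,np.pi/2+.015)
s=vision.snapshot("side"); cv2.imwrite("pics/side6.png",cv2.resize(s[100:250,200:380],None,fx=4,fy=4,interpolation=cv2.INTER_CUBIC))
```

```text
t 12.07 pos [0.6381 0.2773 0.105 ] phi 1.579 tilt [ 0.0006 -0.0001] F [-0.   0.4  0.2] op 0.997 q7 0.81
delta cm [ 0.07 -0.01  0.1 ] turn -0.37
```

View pics/side6.png

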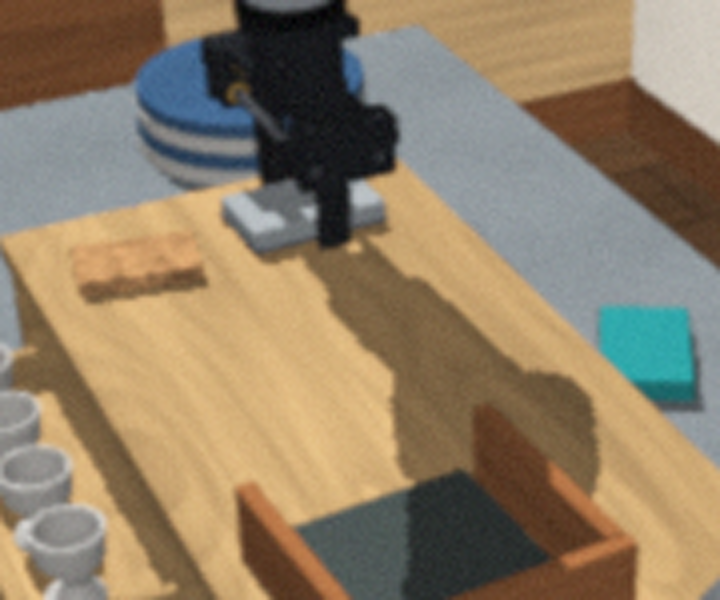

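Fingers straddle the lid mid-length. Close.

send_rows --series '[{"delta_pos":[0,0,0.1],"turn":-0.2,"jaw":0.15},{"delta_pos":[0,0,0.1],"turn":-0.2,"jaw":0.25},{"delta_pos":[0,0,0.1],"turn":-0.2,"jaw":0.4},{"delta_pos":[0,0,0.1],"turn":-0.2,"jaw":0.6},{"delta_pos":[0,0,0.1],"turn":-0.2,"jaw":0.6},{"delta_pos":[0,0,0.1],"turn":-0.2,"jaw":0.6}]' --force 20

```text
clock: 12.62
tool_pos: [0.638, 0.2776, 0.1042]
eef_rot: [0.703, 0.712, 0.0, 0.0]
contact_force: [-0.4, -0.8, 3.0]
opening: 0.722
```

Run:
```python
from h import *
go(.638,.278,.104,np.pi/2+.015)
```

```text
t 12.62 pos [0.638  0.2776 0.1042] phi 1.583 tilt [0.0006 0.0001] F [-0.4 -0.8  3. ] op 0.722 q7 0.82
delta cm [ 0.04 -0.    0.02] turn -0.14
```

send_rows --series '[{"delta_pos":[0,0,-1],"turn":0,"jaw":0.6},{"delta_pos":[0,0,-3],"turn":0,"jaw":0.6},{"delta_pos":[0,0,-6],"turn":0,"jaw":0.6},{"delta_pos":[0,0,-9],"turn":0,"jaw":0.6},{"delta_pos":[-1,0,-11],"turn":0,"jaw":0.6},{"delta_pos":[-3,-0.5,-12],"turn":0,"jaw":0.6},{"delta_pos":[-6,-1.5,-12],"turn":0,"jaw":0.6},{"delta_pos":[-9,-2.5,-12],"turn":0,"jaw":0.6}]'

```text
clock: 13.28
tool_pos: [0.6138, 0.1876, 0.225]
eef_rot: [0.702, 0.712, 0.001, 0.0]
contact_force: [1.0, -0.2, -2.2]
opening: 0.724
```

Run:
```python
from h import *
go(.5416,-.1333,.22,1.627)
s=vision.snapshot("side"); cv2.imwrite("pics/side7.png",cv2.resize(s[60:260,200:400],None,fx=3,fy=3,interpolation=cv2.INTER_CUBIC))
```

```text
t 13.28 pos [0.6138 0.1876 0.225 ] phi 1.585 tilt [0.002  0.0015] F [ 1.  -0.2 -2.2] op 0.724 q7 0.94
delta cm [-31.98  -7.68   0.44] turn -2.4
```

View pics/side7.png

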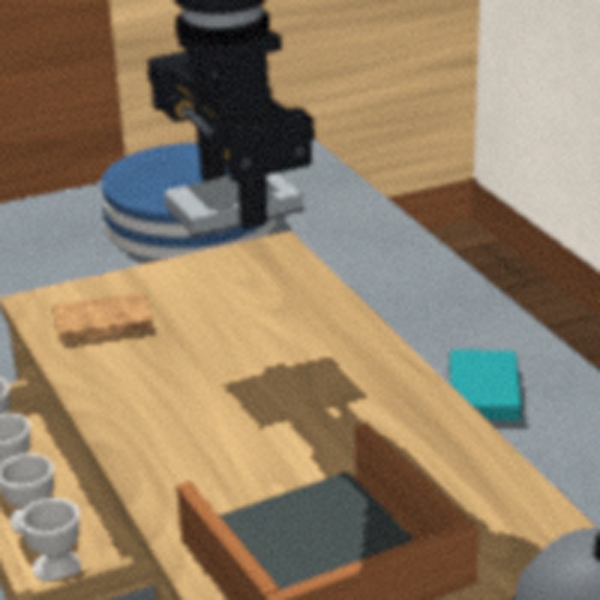

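send_rows --series '[{"delta_pos":[-3,-0.7,0],"turn":-0.5,"jaw":0.6},{"delta_pos":[-6.4,-1.5,0],"turn":-1,"jaw":0.6},{"delta_pos":[-9.8,-2.4,0],"turn":-1.5,"jaw":0.6},{"delta_pos":[-13.2,-3.2,0],"turn":-2,"jaw":0.6},{"delta_pos":[-16.6,-4,0],"turn":-2.4,"jaw":0.6},{"delta_pos":[-20,-4.8,0],"turn":-2.4,"jaw":0.6},{"delta_pos":[-23.4,-5.6,0],"turn":-2.4,"jaw":0.6},{"delta_pos":[-26,-6.2,0],"turn":-2.4,"jaw":0.6}]'

```text
clock: 14.0
tool_pos: [0.554, -0.0771, 0.2239]
eef_rot: [0.689, 0.725, -0.001, 0.0]
contact_force: [-0.3, -0.5, -1.6]
opening: 0.723
```

Run:
```python
from h import *
go(.5416,-.1333,.22,1.627)
```

```text
t 14.0 pos [ 0.554  -0.0771  0.2239] phi 1.623 tilt [-0.0012 -0.0019] F [-0.3 -0.5 -1.6] op 0.723 q7 1.32
delta cm [-5.55 -1.53  0.4 ] turn -0.26
```

send_rows --series '[{"delta_pos":[-2.5,-0.7,0],"turn":-0.2,"jaw":0.6},{"delta_pos":[-4.5,-1.2,0],"turn":-0.2,"jaw":0.6},{"delta_pos":[-5.5,-1.5,0],"turn":-0.2,"jaw":0.6},{"delta_pos":[-5.5,-1.5,1],"turn":-0.2,"jaw":0.6},{"delta_pos":[-5.5,-1.5,3],"turn":-0.2,"jaw":0.6},{"delta_pos":[-5.5,-1.5,5],"turn":-0.2,"jaw":0.6},{"delta_pos":[-5.5,-1.5,6],"turn":-0.2,"jaw":0.6},{"delta_pos":[-5.5,-1.5,6],"turn":-0.2,"jaw":0.6}]'

```text
clock: 14.67
tool_pos: [0.542, -0.127, 0.1613]
eef_rot: [0.685, 0.728, -0.001, -0.002]
contact_force: [0.8, 0.6, -1.2]
opening: 0.725
```

Run:
```python
from h import *
go(.5416,-.1333,.1242,1.627)
for n in CP:
  s=vision.snapshot(n); cv2.imwrite(f"pics/{n}8.png",s)
```

```text
t 14.67 pos [ 0.542  -0.127   0.1613] phi 1.631 tilt [-0.0046  0.0019] F [ 0.8  0.6 -1.2] op 0.725 q7 1.36
delta cm [-0.63 -0.06  3.71] turn 0.25
```

View pics/side8.png

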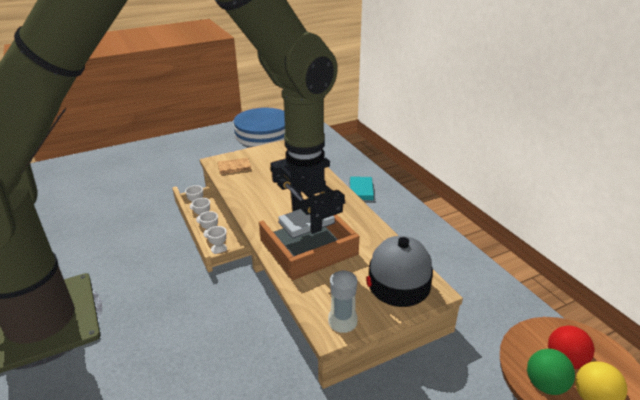

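View pics/top8.png

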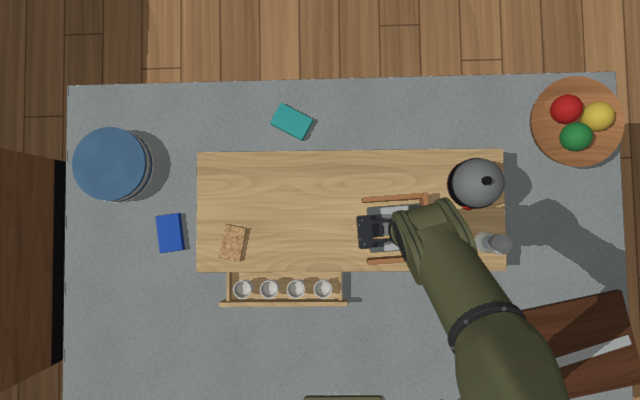

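send_rows --series '[{"delta_pos":[-0.3,0,0],"turn":0.2,"jaw":0.6},{"delta_pos":[-0.6,0,0.5],"turn":0.2,"jaw":0.6},{"delta_pos":[-0.6,0,1.2],"turn":0.2,"jaw":0.6},{"delta_pos":[-0.6,0,1.9],"turn":0.2,"jaw":0.6},{"delta_pos":[-0.6,0,2.4],"turn":0.2,"jaw":0.6},{"delta_pos":[-0.6,0,2.7],"turn":0.2,"jaw":0.6},{"delta_pos":[-0.6,0,2.7],"turn":0.2,"jaw":0.6}]'

```text
clock: 15.35
tool_pos: [0.543, -0.135, 0.1358]
eef_rot: [0.688, 0.726, -0.0, -0.001]
contact_force: [0.3, 0.9, -2.4]
opening: 0.724
```

Run:
```python
from h import *
go(.5416,-.1333,.1242,1.627)
```

```text
t 15.35 pos [ 0.543  -0.135   0.1358] phi 1.625 tilt [-0.0017  0.0004] F [ 0.3  0.9 -2.4] op 0.724 q7 1.35
delta cm [ 0.18 -0.13  1.16] turn -0.09
```

send_rows --series '[{"delta_pos":[0.2,-0.1,0.3],"turn":0,"jaw":0.6},{"delta_pos":[0.2,-0.1,0.6],"turn":0,"jaw":0.6},{"delta_pos":[0.2,-0.1,0.8],"turn":0,"jaw":0.6},{"delta_pos":[0.2,-0.1,1.0],"turn":0,"jaw":0.6},{"delta_pos":[0.2,-0.1,1.1],"turn":0,"jaw":0.6},{"delta_pos":[0.2,-0.1,1.1],"turn":0,"jaw":0.6}]'

```text
clock: 15.85
tool_pos: [0.5424, -0.1332, 0.1255]
eef_rot: [0.688, 0.726, -0.0, -0.0]
contact_force: [-0.1, -0.5, -1.8]
opening: 0.729
```

Run:
```python
from h import *
go(.5416,-.1333,.1242,1.627)
```

```text
t 15.85 pos [ 0.5424 -0.1332  0.1255] phi 1.625 tilt [-0.0003  0.0001] F [-0.1 -0.5 -1.8] op 0.729 q7 1.34
delta cm [-0.   -0.08  0.13] turn -0.1
```

send_rows --series '[{"delta_pos":[0,-0.05,0.05],"turn":0,"jaw":0.6},{"delta_pos":[0,-0.05,0.1],"turn":0,"jaw":0.6},{"delta_pos":[0,-0.05,0.15],"turn":0,"jaw":0.6},{"delta_pos":[0,-0.05,0.15],"turn":0,"jaw":0.6}]'

```text
clock: 16.18
tool_pos: [0.542, -0.1333, 0.1242]
eef_rot: [0.688, 0.726, 0.0, -0.0]
contact_force: [-0.2, 0.0, -2.5]
opening: 0.721
```

send_rows --series '[{"delta_pos":[0,0,0.05],"turn":0,"jaw":0.6},{"delta_pos":[0,0,0.1],"turn":0,"jaw":0.6},{"delta_pos":[0,0,0.1],"turn":0,"jaw":0.6}]'

```text
clock: 16.43
tool_pos: [0.542, -0.1333, 0.1241]
eef_rot: [0.688, 0.726, -0.0, 0.0]
contact_force: [-1.3, 0.2, 6.9]
opening: 0.726
```

send_rows --series '[{"delta_pos":[0,0,0],"turn":0,"jaw":0.24},{"delta_pos":[0,0,0],"turn":0,"jaw":0.2},{"delta_pos":[0,0,0],"turn":0,"jaw":0.15},{"delta_pos":[0,0,0],"turn":0,"jaw":0.12},{"delta_pos":[0,0,0],"turn":0,"jaw":0.12}]'

```text
clock: 16.85
tool_pos: [0.542, -0.1332, 0.1231]
eef_rot: [0.688, 0.726, 0.0, -0.0]
contact_force: [-0.7, 0.7, 0.1]
opening: 0.878
```

Run:
```python
from h import *
go(.5416,-.1333,.1242,1.627)
```

```text
t 16.85 pos [ 0.542  -0.1332  0.1231] phi 1.625 tilt [0.0001 0.0002] F [-0.7  0.7  0.1] op 0.878 q7 1.33
delta cm [-0.   -0.04 -0.11] turn -0.1
```

send_rows --series '[{"delta_pos":[0,0,-1],"turn":0,"jaw":0.12},{"delta_pos":[0,0,-4],"turn":0,"jaw":0.12},{"delta_pos":[0,0,-8],"turn":0,"jaw":0.12},{"delta_pos":[2,0,-10],"turn":0,"jaw":0},{"delta_pos":[5.5,0,-10],"turn":3,"jaw":0},{"delta_pos":[9,0,-10],"turn":7,"jaw":0},{"delta_pos":[13,0,-10],"turn":11,"jaw":0},{"delta_pos":[17,0,-10],"turn":14.8,"jaw":0}]'

```text
clock: 17.52
tool_pos: [0.5326, 0.0376, 0.2242]
eef_rot: [0.777, 0.63, 0.001, 0.0]
contact_force: [0.8, 0.3, -0.2]
opening: 0.997
```

Run:
```python
from h import *
go(.5115,.2645,.2,1.366)
```

```text
t 17.52 pos [0.5326 0.0376 0.2242] phi 1.362 tilt [0.0011 0.0002] F [ 0.8  0.3 -0.2] op 0.997 q7 0.91
delta cm [21.76 -6.77  2.42] turn -0.23
```

send_rows --series '[{"delta_pos":[3.5,-1.1,0],"turn":0,"jaw":0},{"delta_pos":[7,-2.2,0],"turn":0,"jaw":0},{"delta_pos":[10.5,-3.3,0],"turn":0,"jaw":0},{"delta_pos":[14,-4.4,0.5],"turn":0,"jaw":0},{"delta_pos":[17.5,-5.5,1],"turn":0,"jaw":0},{"delta_pos":[20,-6.3,2],"turn":0,"jaw":0},{"delta_pos":[21.2,-6.7,3],"turn":0,"jaw":0},{"delta_pos":[21.2,-6.7,4],"turn":0,"jaw":0}]'

```text
clock: 18.18
tool_pos: [0.5089, 0.2629, 0.1837]
eef_rot: [0.773, 0.634, 0.002, -0.002]
contact_force: [0.4, -0.4, 0.7]
opening: 1.0
```

Run:
```python
from h import *
go(.5115,.2645,.103,1.366)
t=vision.snapshot("top"); cv2.imwrite("pics/top9.png",t); cv2.imwrite("pics/z9.png",cv2.resize(t[170:280,330:450],None,fx=5,fy=5,interpolation=cv2.INTER_CUBIC))
hsv=cv2.cvtColor(t,cv2.COLOR_BGR2HSV)
m=np.zeros((400,640)); roi=(slice(195,260),slice(360,435))
L=nets.trace("top","lid_center")
for d in L: print(d["score"],np.array(d["location"])*[400,640],d["region"].sum())
d=min(L,key=lambda d:np.hypot(*(np.array(d["location"])*[400,640]-[229,395])))
q,f=fit({"top":d["region"]*1.},[.542,-.1333,.055],(.1,.064,.018),.11); print(q,f,wc(*q[:2]))
s=vision.snapshot("side"); cv2.imwrite("pics/side9.png",cv2.resize(s[110:290,200:380],None,fx=3.3,fy=3.3,interpolation=cv2.INTER_CUBIC))
```

```text
t 18.18 pos [0.5089 0.2629 0.1837] phi 1.373 tilt [0.0007 0.0045] F [ 0.4 -0.4  0.7] op 1.0 q7 0.54
delta cm [0.18 0.22 8.07] turn 0.42
0.88 [227.48  395.328] 1202
0.79 [125.    292.096] 941
0.5 [217.92 172.8 ] 215
[ 0.54265219 -0.13261035  0.07845754] 0.040523963329092035 [ 0.00119532 -0.00488053]
```

View pics/z9.png

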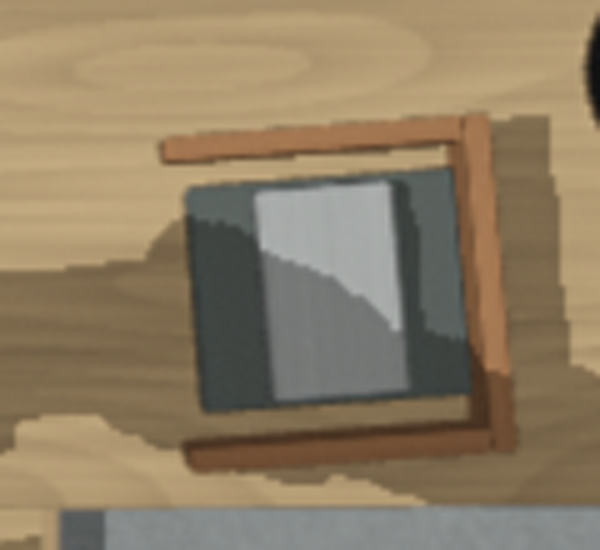

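View pics/side9.png

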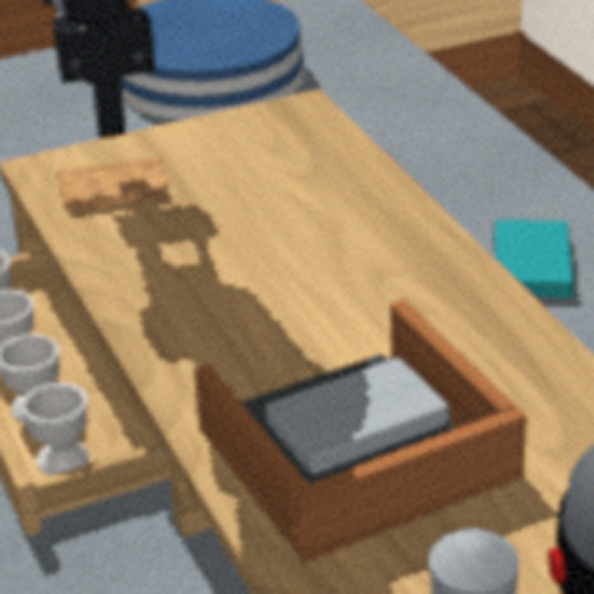

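send_rows --series '[{"delta_pos":[0.2,0.1,1],"turn":0.3,"jaw":0},{"delta_pos":[0.2,0.1,3],"turn":0.3,"jaw":0},{"delta_pos":[0.2,0.1,5],"turn":0.3,"jaw":0},{"delta_pos":[0.2,0.1,6.5],"turn":0.3,"jaw":0},{"delta_pos":[0.2,0.1,7.4],"turn":0.3,"jaw":0},{"delta_pos":[0.2,0.1,7.8],"turn":0.3,"jaw":0},{"delta_pos":[0.2,0.1,7.8],"turn":0.3,"jaw":0}]'

```text
clock: 18.92
tool_pos: [0.5115, 0.2585, 0.1047]
eef_rot: [0.777, 0.629, -0.0, 0.0]
contact_force: [-0.2, -0.1, 0.5]
opening: 1.003
```

Run:
```python
from h import *
go(.5115,.2645,.1035,1.366)
s=vision.snapshot("side"); cv2.imwrite("pics/side10.png",cv2.resize(s[110:230,180:320],None,fx=5,fy=5,interpolation=cv2.INTER_CUBIC))
```

```text
t 18.92 pos [0.5115 0.2585 0.1047] phi 1.36 tilt [-0.0007 -0.0007] F [-0.2 -0.1  0.5] op 1.003 q7 0.49
delta cm [ 0.59 -0.13  0.12] turn -0.32
```

View pics/side10.png

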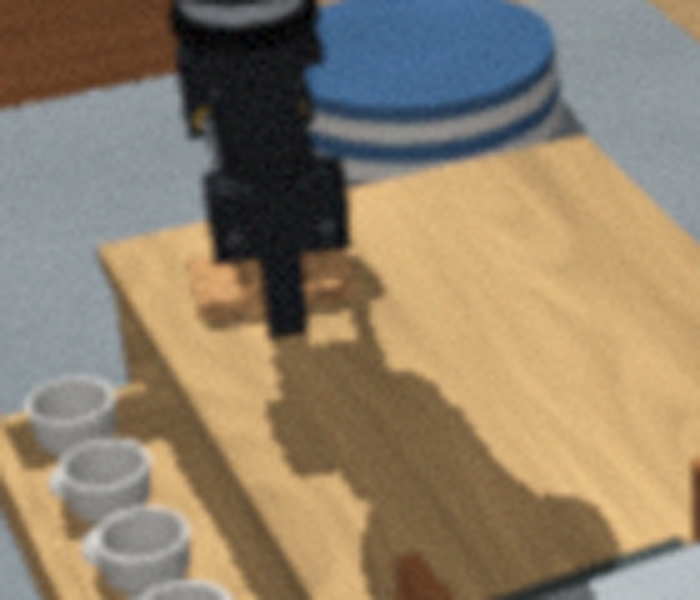

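send_rows --series '[{"delta_pos":[0.4,-0.1,0.1],"turn":-0.3,"jaw":0},{"delta_pos":[0.6,-0.1,0.1],"turn":-0.3,"jaw":0.1},{"delta_pos":[0.6,-0.1,0.1],"turn":-0.3,"jaw":0.25},{"delta_pos":[0.6,-0.1,0.1],"turn":-0.3,"jaw":0.4},{"delta_pos":[0.6,-0.1,0.1],"turn":-0.3,"jaw":0.5},{"delta_pos":[0.6,-0.1,0.1],"turn":-0.3,"jaw":0.6},{"delta_pos":[0.6,-0.1,0.1],"turn":-0.3,"jaw":0.6},{"delta_pos":[0.6,-0.1,0.1],"turn":-0.3,"jaw":0.6}]' --force 6

```text
clock: 19.63
tool_pos: [0.5117, 0.2653, 0.1044]
eef_rot: [0.775, 0.631, 0.0, 0.0]
contact_force: [-1.0, -0.3, 0.4]
opening: 0.606
```

Run:
```python
from h import *
go(.5115,.2645,.1035,1.366)
```

```text
t 19.63 pos [0.5117 0.2653 0.1044] phi 1.367 tilt [ 0.0001 -0.0001] F [-1.  -0.3  0.4] op 0.606 q7 0.49
delta cm [-0.09 -0.    0.09] turn 0.04
```

send_rows --series '[{"delta_pos":[0,0,-1],"turn":0,"jaw":0.6},{"delta_pos":[0,0,-4],"turn":0,"jaw":0.6},{"delta_pos":[0,0,-8],"turn":0,"jaw":0.6},{"delta_pos":[0,0,-11],"turn":0,"jaw":0.6},{"delta_pos":[-2,0.7,-12],"turn":-2,"jaw":0.6},{"delta_pos":[-5,1.7,-12],"turn":-6,"jaw":0.6},{"delta_pos":[-8.5,2.8,-12],"turn":-10,"jaw":0.6},{"delta_pos":[-12,3.9,-12],"turn":-15,"jaw":0.6}]'

```text
clock: 20.3
tool_pos: [0.5257, 0.1393, 0.2254]
eef_rot: [0.684, 0.729, 0.001, 0.001]
contact_force: [0.4, -0.5, -1.2]
opening: 0.611
```

Run:
```python
from h import *
go(.5422,-.133,.22,1.63)
s=vision.snapshot("side"); cv2.imwrite("pics/side11.png",cv2.resize(s[60:240,180:380],None,fx=3,fy=3,interpolation=cv2.INTER_CUBIC))
```

```text
t 20.3 pos [0.5257 0.1393 0.2254] phi 1.634 tilt [0.0017 0.0003] F [ 0.4 -0.5 -1.2] op 0.611 q7 0.95
delta cm [-27.28  -0.07   0.54] turn 0.23
```

View pics/side11.png

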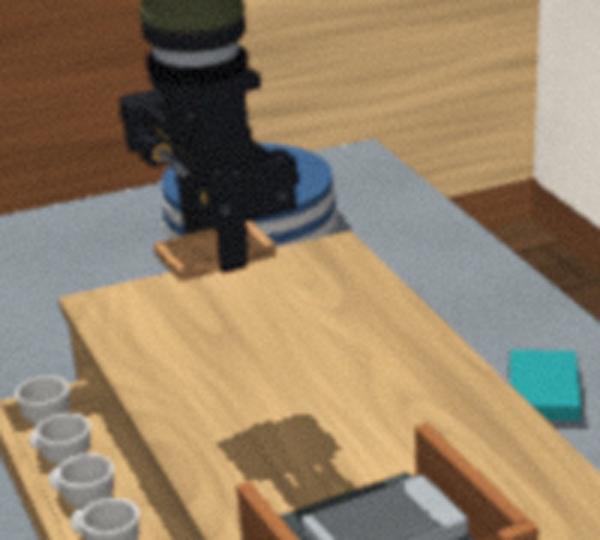

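send_rows --series '[{"delta_pos":[-3,0,0],"turn":0.2,"jaw":0.6},{"delta_pos":[-6.5,0,0],"turn":0.2,"jaw":0.6},{"delta_pos":[-10,0,0],"turn":0.2,"jaw":0.6},{"delta_pos":[-13.5,0,0],"turn":0.2,"jaw":0.6},{"delta_pos":[-17,0,0],"turn":0.2,"jaw":0.6},{"delta_pos":[-20.5,0,0],"turn":0.2,"jaw":0.6},{"delta_pos":[-24,0,0],"turn":0.2,"jaw":0.6},{"delta_pos":[-26,0,0],"turn":0.2,"jaw":0.6}]'

```text
clock: 21.02
tool_pos: [0.5401, -0.1247, 0.2246]
eef_rot: [0.69, 0.724, -0.001, 0.001]
contact_force: [-0.0, -0.3, -0.5]
opening: 0.614
```

send_rows --series '[{"delta_pos":[-0.9,0,0.5],"turn":0,"jaw":0.6},{"delta_pos":[-0.9,0,1.5],"turn":0,"jaw":0.6},{"delta_pos":[-0.9,0,3],"turn":0,"jaw":0.6},{"delta_pos":[-0.9,0,4.5],"turn":0,"jaw":0.6},{"delta_pos":[-0.9,0,5.5],"turn":0,"jaw":0.6},{"delta_pos":[-0.9,0,6],"turn":0,"jaw":0.6},{"delta_pos":[-0.9,0,6],"turn":0,"jaw":0.6}]'

```text
clock: 21.6
tool_pos: [0.5404, -0.1267, 0.163]
eef_rot: [0.687, 0.727, -0.0, -0.001]
contact_force: [-0.1, 0.1, 0.3]
opening: 0.611
```

Run:
```python
from h import *
go(.5422,-.133,.1424,1.63)
s=vision.snapshot("side"); cv2.imwrite("pics/side12.png",cv2.resize(s[110:290,200:380],None,fx=3.3,fy=3.3,interpolation=cv2.INTER_CUBIC))
```

```text
t 21.6 pos [ 0.5404 -0.1267  0.163 ] phi 1.628 tilt [-0.0026  0.0012] F [-0.1  0.1  0.3] op 0.611 q7 1.36
delta cm [-0.64  0.15  2.06] turn -0.13
```

View pics/side12.png

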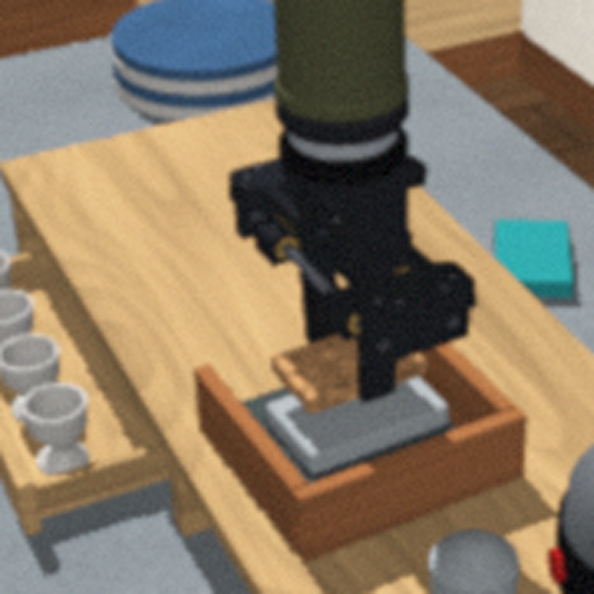

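send_rows --series '[{"delta_pos":[-0.3,0.1,0],"turn":0,"jaw":0.6},{"delta_pos":[-0.5,0.1,0.4],"turn":0,"jaw":0.6},{"delta_pos":[-0.5,0.1,0.8],"turn":0,"jaw":0.6},{"delta_pos":[-0.5,0.1,1.2],"turn":0,"jaw":0.6},{"delta_pos":[-0.5,0.1,1.4],"turn":0,"jaw":0.6},{"delta_pos":[-0.5,0.1,1.4],"turn":0,"jaw":0.6},{"delta_pos":[-0.5,0.1,1.4],"turn":0,"jaw":0.6}]'

```text
clock: 22.23
tool_pos: [0.5423, -0.1333, 0.1501]
eef_rot: [0.688, 0.726, -0.0, -0.0]
contact_force: [0.1, 0.4, 0.2]
opening: 0.609
```

Run:
```python
from h import *
go(.5422,-.133,.1424,1.63)
```

```text
t 22.23 pos [ 0.5423 -0.1333  0.1501] phi 1.625 tilt [-0.0003  0.0002] F [0.1 0.4 0.2] op 0.609 q7 1.35
delta cm [ 0.03 -0.01  0.77] turn -0.27
```

send_rows --series '[{"delta_pos":[0,0,0.2],"turn":-0.3,"jaw":0.6},{"delta_pos":[0,0,0.4],"turn":-0.3,"jaw":0.6},{"delta_pos":[0,0,0.6],"turn":-0.3,"jaw":0.6},{"delta_pos":[0,0,0.7],"turn":-0.3,"jaw":0.6},{"delta_pos":[0,0,0.7],"turn":-0.3,"jaw":0.6}]'

```text
clock: 22.65
tool_pos: [0.5422, -0.1334, 0.1429]
eef_rot: [0.686, 0.728, -0.0, -0.0]
contact_force: [0.5, 0.6, 0.4]
opening: 0.613
```

send_rows --series '[{"delta_pos":[0,0,0.05],"turn":0,"jaw":0.6},{"delta_pos":[0,0,0.1],"turn":0,"jaw":0.6},{"delta_pos":[0,0,0.1],"turn":0,"jaw":0.6}]'

```text
clock: 22.9
tool_pos: [0.5425, -0.1334, 0.1424]
eef_rot: [0.686, 0.728, 0.0, 0.0]
contact_force: [0.2, -0.2, 1.2]
opening: 0.609
```

send_rows --series '[{"delta_pos":[0,0,0.05],"turn":0,"jaw":0.6},{"delta_pos":[0,0,0.05],"turn":0,"jaw":0.6}]'

```text
clock: 23.07
tool_pos: [0.5425, -0.1334, 0.1423]
eef_rot: [0.686, 0.728, 0.0, 0.0]
contact_force: [-1.5, 0.4, 4.8]
opening: 0.613
```

Contact (Fz ≈ 4.8 N). Release gently to part opening.

send_rows --series '[{"delta_pos":[0,0,0],"turn":0,"jaw":0.36},{"delta_pos":[0,0,0],"turn":0,"jaw":0.32},{"delta_pos":[0,0,0],"turn":0,"jaw":0.27},{"delta_pos":[0,0,0],"turn":0,"jaw":0.22},{"delta_pos":[0,0,0],"turn":0,"jaw":0.22},{"delta_pos":[0,0,-0.5],"turn":0,"jaw":0.22},{"delta_pos":[0,0,-2],"turn":0,"jaw":0.22},{"delta_pos":[0,0,-5],"turn":0,"jaw":0.22}]'

```text
clock: 23.73
tool_pos: [0.5403, -0.1332, 0.1899]
eef_rot: [0.686, 0.728, -0.002, -0.003]
contact_force: [0.7, -0.7, 0.4]
opening: 0.784
```

send_rows --series '[{"delta_pos":[0,0,-3],"turn":0,"jaw":0.2},{"delta_pos":[1,0,-6],"turn":0,"jaw":0.2},{"delta_pos":[4,0,-8],"turn":0,"jaw":0.2},{"delta_pos":[8,0,-8],"turn":0,"jaw":0.2},{"delta_pos":[12,0,-8],"turn":0,"jaw":0.2},{"delta_pos":[16,0,-8],"turn":0,"jaw":0.2},{"delta_pos":[20,0,-8],"turn":0,"jaw":0.2},{"delta_pos":[24,0,-8],"turn":0,"jaw":0.2}]'

```text
clock: 24.4
tool_pos: [0.5276, 0.1079, 0.2723]
eef_rot: [0.686, 0.728, 0.0, 0.0]
contact_force: [0.4, 0.2, -0.1]
opening: 0.797
```

send_rows --series '[{"delta_pos":[4,0,0],"turn":0,"jaw":0.2},{"delta_pos":[8,0,0],"turn":0,"jaw":0.2},{"delta_pos":[8,0,0],"turn":0,"jaw":0.2},{"delta_pos":[8,0,0],"turn":0,"jaw":0.2},{"delta_pos":[8,0,0],"turn":0,"jaw":0.2}]'

```text
clock: 24.82
tool_pos: [0.5232, 0.1853, 0.2718]
eef_rot: [0.686, 0.728, -0.0, 0.0]
contact_force: [0.1, -0.7, -0.3]
opening: 0.804
```

Run:
```python
from h import *
go(.5422,-.133,.1424,1.63)
t=vision.snapshot("top"); s=vision.snapshot("side")
a=cv2.resize(t[170:290,330:530],None,fx=3.9,fy=3.9,interpolation=cv2.INTER_CUBIC)
cv2.imwrite("pics/z13.png",a); cv2.imwrite("pics/side13.png",cv2.resize(s[110:340,180:450],None,fx=2.6,fy=2.6,interpolation=cv2.INTER_CUBIC))
for lab,d,z in(("cork_center",(.084,.054,.012),.128),):
    L=nets.trace("top",lab); print([(x["score"],np.array(x["location"])*[400,640],x["region"].sum()) for x in L])
    q,f=fit({"top":L[0]["region"]*1.},[.542,-.133,.055],d,z); print(lab,q,f,wc(*q[:2]))
    L=nets.trace("side",lab); q,f=fit({"side":L[0]["region"]*1.},[.542,-.133,.055],d,z); print(lab,q,f,wc(*q[:2]))
```

```text
t 24.82 pos [0.5232 0.1853 0.2718] phi 1.631 tilt [-0.0001 -0.0011] F [ 0.1 -0.7 -0.3] op 0.804 q7 0.89
delta cm [-31.87  -0.    12.97] turn 0.03
[(0.94, array([226.2, 393.6]), np.int64(830))]
cork_center [ 0.54266348 -0.13298431  0.0579537 ] 0.05537916371367824 [ 0.00118678 -0.00525455]
cork_center [ 0.54070938 -0.13417218  0.05250256] 0.05367409099562154 [-0.0008275  -0.00633724]
```

View pics/z13.png

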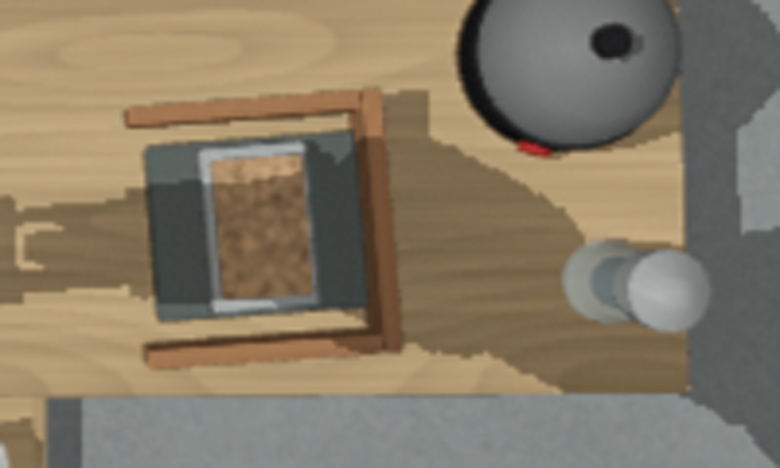

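View pics/side13.png

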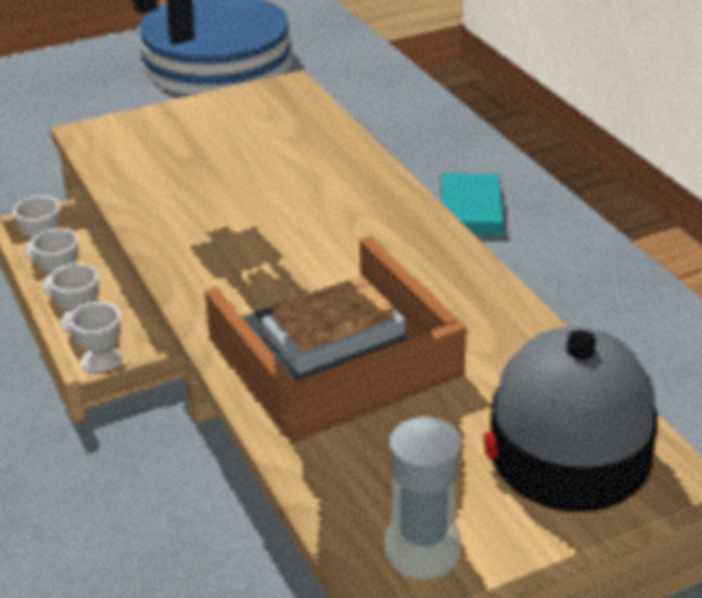

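The slab is against the back wall, with the lid and cork stacked centred and flat on it. The cooker, mill and tray are where they started, and the arm is clear.

Run:
```python
from plant import order
print(order.finish_job())
```

```text
the job is handed in; nothing more can be done
None
```

The box is packed in the order you asked and the job was handed in at about 25 s of the 72 s allowed. The hand-in reports no verdict.

- **Slab:** I pushed it sideways in front of the box's mouth, then in along the shelf without lifting it. It stopped against the back wall at about 19 N. The top camera then put its centre at x ≈ 0, y ≈ −6 mm in the box's frame; fully home is −5 mm.
- **Lid:** I set it down until it touched the stone, with about 7 N on the wrist before release. The top camera shows its centre within about 2 mm of the slab's. The network fit gave its yaw about 0.02 rad off the slab's, but the picture shows the two parallel.
- **Cork:** I set it down until it touched the lid, with about 5 N on the wrist before release, its long side along the lid's. Its centre is within about 1 mm of the lid's by the top camera and about 2 mm by the side camera.
- **Bystanders:** the cooker, mill, tray with its cups, and the look-alikes look unmoved in the last pictures. The gripper was well clear of the stack at hand-in.

The calibration is good only to about 2 mm, so differences of that size between the cameras mean little. I saw no failed grasp or placing.

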